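# Rotate the reagent kits in the sloped lane

## Task

Rotate the stock: take the two oldest kits from the low front end of the sloped lane and stand them upright in the dark steel tray, leaving the third in the lane. Pull the pin from the staple of the crate and put it in the white dish, then lift off the lid and lay it flat on the bench, handle up, clear of the crate. Load every new kit from the crate upright into the lane behind the old one, without tipping over the kits, the lid, the dropper bottle or the jar.

Things in the scene. Friction and masses are not known exactly. Their poses are not given: they have to be found in the camera images.
- lane: fixed sloped gravity lane: slick aluminium floor rising 14 degrees (0.244 rad) from its low front end (-x of its frame, about towards the robot) to its open back end (+x). Floor height is 0.055 + 0.2493 x (m), x from -0.112 to 0.121. Room for four kits end to end. Clear side fences 52 mm apart, 4 mm thick, 22 mm high square to the floor. Origin on the bench under its middle, z up
- lane_front (a point): point on the lane floor at the inner face of the clear front stop (22 mm high), mid-width. The floor is slippery (friction about 0.13): a kit set down anywhere on it slides by itself down to the stop or to the kit ahead and stands leaning 14 degrees, square to the floor
- lane_back (a point): point on the lane floor at the open upper end, mid-width, 240 mm up the slope from lane_front
- crate: fixed grey plastic crate, 200 mm (own x) by 130 mm (own y), 82 mm high, walls and floor 5 mm; the new kits stand upright in it in a row along x at about x = -62, 0, +62 mm, y = 0, kit length along x (a place may be empty). Origin at the centre of its underside. A steel staple stands at its front end (-x, about towards the robot)
- staple (a point): middle of the opening of the steel staple, 115 mm in front of the crate's middle, 92 mm up: an upright loop open along the crate's y, 13 mm wide (x), 16 mm from the hasp lips' top to its bar, bar top at 109 mm, 8 mm thick along y
- lid: loose grey lift-off lid resting on the crate, 300 g: plate 206 (x) by 136 (y) by 6 mm, two hasp lips reaching 32 mm farther at the front (-x), either side of the staple, two 5 mm ribs underneath (on the bench it stands on them). Black bar handle on top along x: 90 mm long, 14 mm wide, 30 to 46 mm above the origin. Origin at the middle of the plate's underside
- pin: loose steel pin, 60 g, lying on the hasp lips through the staple: upright tab 14 (x) by 30 (y) by 40 mm tall, and an 8 mm square rod from the tab's foot to 65 mm from the origin along the pin's -y. Origin under the middle of the tab. At the start the tab is 37 mm from the staple on the crate's +y side; it draws out freely to +y and keeps the lid shut until out
- tray: loose dark steel tray, 0.7 kg, 165 mm (x) by 120 mm (y), walls 4 mm thick and 18 mm high, floor 4 mm; origin at the centre of its underside. Its place may be swapped with the dish
- dish: loose white plastic dish, 0.4 kg, 150 mm (x) by 110 mm (y), walls 4 mm thick and 22 mm high, floor 4 mm; origin at the centre of its underside
- dropper: bystander: small amber dropper bottle, 34 mm across, 70 mm tall; origin under it
- jar: bystander: squat jar, 48 mm across, 60 mm tall; origin under it
- old1: the kit that starts front (lowest, oldest) in the lane, its x up the slope: white carton reagent kit, 50 mm long (own x), 44 mm wide (own y), 70 mm tall, about 150 g, grey label on all sides; origin at the centre of its underside, z up through the kit
- old2: the kit that starts second in the lane, its x up the slope: white carton reagent kit, 50 mm long (own x), 44 mm wide (own y), 70 mm tall, about 150 g, grey label on all sides; origin at the centre of its underside, z up through the kit
- old3: the kit that starts third in the lane, its x up the slope: white carton reagent kit, 50 mm long (own x), 44 mm wide (own y), 70 mm tall, about 150 g, grey label on all sides; origin at the centre of its underside, z up through the kit
- new1: a new kit in the crate (absent in some starts): white carton reagent kit, 50 mm long (own x), 44 mm wide (own y), 70 mm tall, about 150 g, grey label on all sides; origin at the centre of its underside, z up through the kit
- new2: a new kit in the crate (absent in some starts): white carton reagent kit, 50 mm long (own x), 44 mm wide (own y), 70 mm tall, about 150 g, grey label on all sides; origin at the centre of its underside, z up through the kit
- new3: a new kit in the crate (absent in some starts): white carton reagent kit, 50 mm long (own x), 44 mm wide (own y), 70 mm tall, about 150 g, grey label on all sides; origin at the centre of its underside, z up through the kit
There are look-alikes about, which are no part of the job. Of the things that look like the pin, the larger one is meant.

How it is judged:
By the outcome, as a careful person would: the job done as asked, in the order asked, and still so for the second after the job is handed in, with the robot touching nothing.
Of new1, new2, new3 only 2 to 3 are there at a start; the rules pass over those that are not, and their reading is None.
At some moment in a run one of tray, dish may be knocked a few centimetres aside while the robot is not near it.
It also fails if it takes over 210 s, if anything falls off the work surface, if the arm or the gripper's body presses on something with over 40 N, if the wrist force passes 120 N, or if a joint passes its speed limit or range.

## Robot

A 6-joint arm with a two-finger parallel gripper is mounted at the origin on the work surface. World frame = base frame: x ahead of the robot, y to its left, z up, the work surface at z = 0. Lengths are in mm, angles in rad, forces in N, time in s.
With the tool pointing down it reaches from about 400 to 925 mm from the base axis. Payload 12.5 kg.
Tool frame: the origin (TCP) lies between the finger pads; the fingertips stand 19 mm ahead of it and the grasp point (between the pads) is the TCP (env.tips_ahead is the distance from the TCP to the fingertips, in mm); z points along the fingers, y is the line along which they close (so a half turn about z gives the same grasp; the last joint's range is limited). The gripper opens to 95 mm and grips with 3 to 60 N. Pads are 20 mm wide; open, the fingers measure 119 mm over their backs; the gripper's body (75 mm by 180 mm) begins 59 mm behind the grasp point.
Start: joints at [-1.23, 0.491, 1.559, -0, 1.092, -0.106], TCP at [270.076, -563.656, 193.861] pointing down, gripper open.
Joint ranges: [-3.1, 3.1], [-0.84, 2.19], [0.05, 2.79], [-1.13, 4.28], [0.06, 2.93], [-2.69, 2.69]. Speed limits (rad/s): [2.22, 2.22, 2.79, 3.14, 3.14, 3.14].

## Interface

Orientations are given as [roll, pitch, yaw] about the fixed x, y, z axes, in that order (R = Rz(yaw) Ry(pitch) Rx(roll)).
In Python, from cell import env gives the robot as it stands.
- The arm moves only by the shell command python3 -m crank 'ROWS'. ROWS is JSON, a list of rows, each a list of 5 numbers: the shift along the tool's x, y, z in mm, then the turn about the tool's z in degrees, then the finger opening in mm, from 0 to 95.1. In form: [[dx, dy, dz, yaw, grip], ...]. A call has 1 to 10 rows; each row is the pose to reach, as a shift and turn from the pose commanded when the call began, along the tool's axes at that moment; what a row does not reach only later rows make up. A row lasts 1/12 s, in which the tool goes at most 41.7 mm and 7.16 degrees, less where a joint would pass 70% of its speed; a pose out of reach is approached as far as the arm can. A call with a gripper value outside its range is refused whole. The fingers move at their own pace and stop on an object; the grip force is fixed at half the most. Time passes only in rows, so rows that repeat a pose let the fingers close. It gives the time, the measured TCP pose, the force, the opening and the grip force at its end, in the units of the state.
- env.state(): the state, without advancing time (a new reading comes with each control period).
- env.read_camera(name): name is "scene" or "top" or "wrist"; returns a dict with "img" (420x560x3 uint8, blue, green, red), "K" (3x3 intrinsics, pixels), "pose" (4x4, takes a point from camera to world coordinates). Camera axes: x right, y down, z forward; pixel columns grow to the right and rows downward; lengths in mm; the calibration is good to about 2 mm. The wrist camera is an equidistant fisheye: a pixel r from the principal point sees the ray r / f radians off the axis. A picture is of the moment at which its call begins. There is no depth.
- env.job_done(): hands the job in; it is judged then, once.
The state is a dict: "t": time; "joints": joint angles; "qvel": joint speeds; "tau": joint torques, N m; "eef_pos": TCP position; "tcp_rot": TCP orientation; "ft_force": force on the tool from outside, world axes, zero at the start; "moment": the same for the moment, N m; "opening": opening from 0.0 (shut) to 1.0 (fully open); "grip_force": force on a finger pad.
Only numpy, scipy, OpenCV 4.12 (cv2) and the standard library are available. Lean on these libraries where they do the work, as an engineer would, in place of code of your own. Each camera call takes 0.05 s, during which the arm holds its last target. There are 200 camera calls.

## Working session

There is one attempt and no reset: what is moved stays moved. The work goes in short steps, Python scripts to look and compute and a shell command to move; the robot and the scene stay as the last step left them, time stands still between calls to the robot, and variables do not carry over. Pictures are saved under pics/ and viewed, at most 14 in all, crops included, and the job is handed in when it is done.

```bash
ls; mkdir -p pics; python3 - <<'E'
from cell import env
import cv2,numpy as np
for n in ("scene","top"):
    c=env.read_camera(n); cv2.imwrite(f"pics/{n}0.png",c["img"]); print(n,np.round(c["K"],1).tolist(),np.round(c["pose"],3).tolist())
print(env.state())
E
```

```text
pics
scene [[435.0, 0.0, 276.0], [0.0, 435.0, 209.5], [0.0, 0.0, 1.0]] [[0.848, 0.365, -0.384, 827.552], [0.53, -0.586, 0.613, -535.311], [-0.001, -0.724, -0.69, 712.06], [0.0, 0.0, 0.0, 1.0]]
top [[419.1, 0.0, 287.3], [0.0, 419.1, 210.9], [0.0, 0.0, 1.0]] [[-0.013, -0.985, 0.17, 343.434], [-0.999, 0.018, 0.026, 0.392], [-0.029, -0.17, -0.985, 913.373], [0.0, 0.0, 0.0, 1.0]]
{'t': 0.1, 'joints': array([-1.22959454e+00,  4.91474920e-01,  1.55938632e+00, -2.61387400e-05,
        1.09170277e+00, -1.05616930e-01]), 'qvel': array([-0.00172283, -0.00236149,  0.00014847,  0.0010877 , -0.00038551,
        0.0008357 ]), 'tau': array([ 4.35593800e-03, -6.13619900e+01, -2.58608955e+01,  6.94504310e-02,
        4.69938561e-02, -5.36157563e-05]), 'eef_pos': array([ 269.98721139, -563.41579922,  193.33608384]), 'tcp_rot': array([-3.14062427e+00, -7.93458310e-05,  4.46830734e-01]), 'ft_force': array([-0.22287448, -1.63226132,  0.36503017]), 'moment': array([ 0.00092392,  0.01039566, -0.02589614]), 'grip_force': 0.0, 'opening': 1.0018609009298165}
```

View pics/scene0.png

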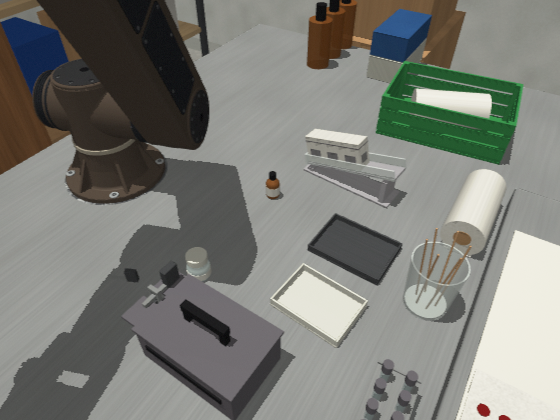

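View pics/top0.png

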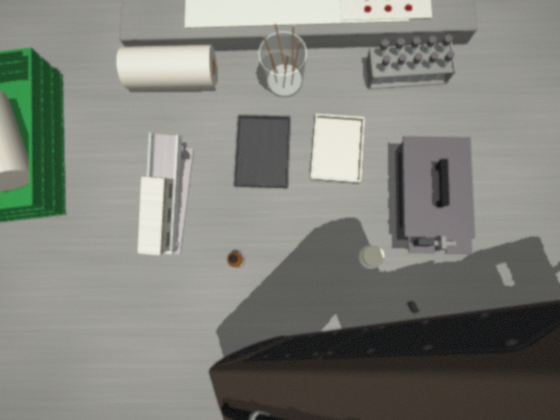

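The scene view shows the lane at about (350,165), the tray at (355,247), the dish at (319,302), the crate with lid at (210,335), the pin tab at (168,272) and a small dark look-alike block at (131,275). The dropper is at (273,186) and the jar at (198,263). In the top view these are: lane (165,195), tray (263,151), dish (338,148), crate (438,188), staple and pin (430,243), small block (413,307), dropper (235,258), jar (372,257).

Pin candidates: the tab with rod at scene (168,272), which is the larger one and sits in the staple, and the small block at scene (131,275). I choose the first and will check it in a close crop.

```bash
cat > h.py <<'E'
from cell import env
import cv2, numpy as np
def ray(c,u,v):
    K,P=c["K"],c["pose"]
    d=np.linalg.inv(K)@np.array([u,v,1.0]); return P[:3,3],P[:3,:3]@d
def pt(c,u,v,z):
    o,d=ray(c,u,v); return (o+d*(z-o[2])/d[2])[:2]
def fray(c,u,v):   # wrist fisheye
    K,P=c["K"],c["pose"]; x=(u-K[0,2])/K[0,0]; y=(v-K[1,2])/K[1,1]; r=np.hypot(x,y)+1e-12
    return P[:3,3],P[:3,:3]@np.array([np.sin(r)*x/r,np.sin(r)*y/r,np.cos(r)])
def fpt(c,u,v,z):
    o,d=fray(c,u,v); return (o+d*(z-o[2])/d[2])[:2]
def tri(r1,r2):
    A=[];b=[]
    for o,d in(r1,r2):
        d=d/np.linalg.norm(d); M=np.eye(3)-np.outer(d,d); A.append(M); b.append(M@o)
    return np.linalg.lstsq(np.vstack(A),np.hstack(b),rcond=None)[0]
def delta(x,y,z,yaw=None):
    "shift in tool axes (mm) and turn (deg) from the measured pose to a target"
    s=env.state(); p=s["eef_pos"]; a=s["tcp_rot"][2]; e=np.array([x,y,z])-p
    X=np.array([np.cos(a),np.sin(a)]);Y=np.array([np.sin(a),-np.cos(a)])
    t=0 if yaw is None else -np.degrees((yaw-a+np.pi/2)%np.pi-np.pi/2)
    return np.round([X@e[:2],Y@e[:2],-e[2],t],1)
E
python3 - <<'E'
from h import *
t=env.read_camera("top"); s=env.read_camera("scene")
g=t["img"]
a=cv2.resize(g[110:290,110:300],None,fx=2,fy=2,interpolation=2)
a=cv2.resize(g[100:280,100:300],(800,720)); 
b=cv2.resize(g[120:320,290:490],(600,600),interpolation=cv2.INTER_CUBIC)
cv2.imwrite("pics/topR.png",b)
cv2.imwrite("pics/topL.png",cv2.resize(g[110:280,120:300],(635,600),interpolation=cv2.INTER_CUBIC))
cv2.imwrite("pics/sceneC.png",cv2.resize(s["img"][230:400,110:300],(671,600),interpolation=cv2.INTER_CUBIC))
hsv=cv2.cvtColor(g,cv2.COLOR_BGR2HSV); v=hsv[...,2]; sat=hsv[...,1]
def rect(m,name,z,box):
    mm=np.zeros_like(m);x0,y0,x1,y1=box;mm[y0:y1,x0:x1]=m[y0:y1,x0:x1]
    cs=cv2.findContours(mm,0,2)[0]; c=max(cs,key=cv2.contourArea)
    r=cv2.minAreaRect(c); q=np.array([pt(t,*p,z) for p in cv2.boxPoints(r)])
    e=q-np.roll(q,1,0)
    print(name,np.round(r[0],1),np.round(r[1],1),"centre",np.round(q.mean(0),1),"sides",np.round(np.hypot(*e.T)[:2]),"dir",np.round(np.degrees(np.arctan2(e[:,1],e[:,0]))[:2],1))
dark=(v<70).astype(np.uint8)*255; white=((v>190)&(sat<60)).astype(np.uint8)*255
rect(dark,"tray",18,(225,100,300,200)); rect(white,"dish",22,(300,100,375,200))
rect(white,"kits",130,(130,165,175,265))
lid=((v<140)).astype(np.uint8)*255
rect(lid,"lid",88,(395,125,480,236))
rect(dark,"handle",128,(430,155,455,212))
rect(dark,"small",5,(403,295,425,316))
for n,u,w,z in(("dropper",236,259,60),("jar",372,257,60),("stap",440,243,109)): print(n,pt(t,u,w,z).round())
E
```

```text
tray [263.5 117.5] [ 1. 47.] centre [712.9  75.3] sides [  2. 106.] dir [  0.4 -91.4]
dish [337.8 147.3] [50.3 65.5] centre [638.7 -89.4] sides [109. 151.] dir [84.8 -5.1]
kits [155.8 209.3] [33.9 90.3] centre [487.9 273.3] sides [ 65. 176.] dir [86.3 -0.1]
lid [434.5 185.5] [99. 79.] centre [ 534.2 -272.6] sides [204. 160.] dir [ -3.2 -91.3]
handle [441.1 182.5] [47.  13.6] centre [ 529.  -272.4] sides [92. 26.] dir [ -2.5 -89.5]
small [412.3 306.6] [13.   7.4] centre [ 291.6 -235.2] sides [26. 16.] dir [ 28.6 -60.8]
dropper [393. 129.]
jar [ 393. -147.]
stap [ 415. -268.]
```

View pics/topL.png

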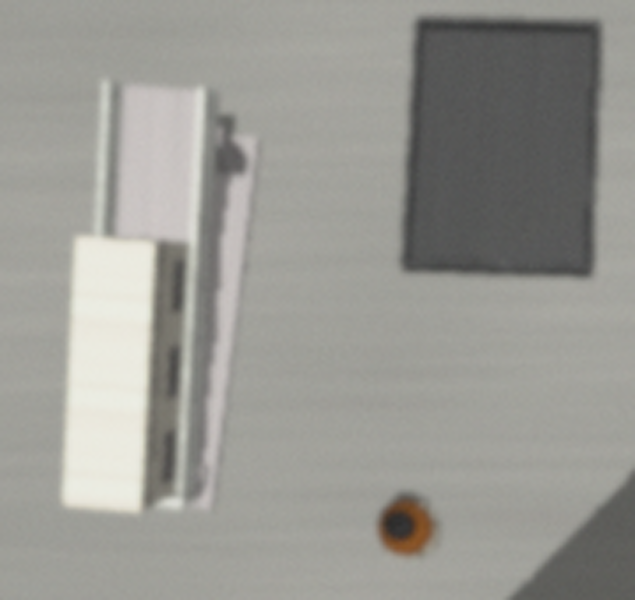

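View pics/sceneC.png

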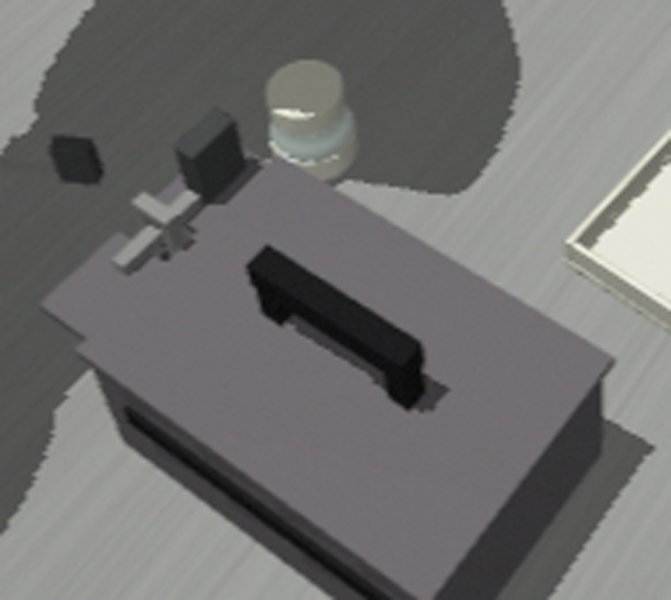

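The crop confirms the pin: a large dark tab at crop (210,155) with a grey rod through the staple at (165,220). The small block at (77,160) is the decoy. The three kits in the lane have their top face at topL crop (76,235)–(62,508). The tray corners are at (418,20), (600,22), (590,275) and (403,270).

```bash
python3 - <<'E'
from h import *
t=env.read_camera("top")
f=lambda u,v,z: pt(t,120+u/3.53,110+v/3.53,z)
A=f(102,510,95);B=f(118,237,131);d=B-A
print("front",A,"back",B,np.hypot(*d),np.degrees(np.arctan2(d[1],d[0])))
# fences tops back end; floor z at back=85.2, fence top +21
L=f(106,80,106);R=f(202,88,106);print("fence back",L,R,np.hypot(*(L-R)),(L+R)/2)
print("tray",[f(*p,18).round() for p in((418,20),(600,22),(590,275),(403,270))])
u=d/np.hypot(*d)
fr=A+16.9*u; print("lane_front",fr,"lane origin",fr+112*u, "yaw",np.arctan2(u[1],u[0]))
# kit1 grasp: s=25, 50 along normal
for s in (25,75,125):
  p=fr+u*(s*np.cos(.244)-48*np.sin(.244)); print("kit",s,p, 27+s*np.sin(.244)+48*np.cos(.244))
E
```

```text
front [402.58753369 295.45191853] back [549.52201006 280.11711776] 147.73251660105385 -5.95809838915031
fence back [649.73063297 299.96126867] [643.5679802  243.85620135] 56.442509404784815 [646.64930658 271.90873501]
tray [array([719., 132.]), array([714.,  15.]), array([549.,  24.]), array([554., 140.])]
lane_front [419.39624113 293.69767959] lane origin [530.79122534 282.07195409] yaw -0.1039884340484433
kit 25 [431.99118834 292.38320928] 79.61786267572046
kit 75 [480.24806223 287.34688585] 91.6971659930773
kit 125 [528.50493612 282.31056241] 103.77646931043412
```

```bash
python3 - <<'E'
from h import *
print(delta(560,-150,300,-.104),delta(580,100,300,-.104),delta(434,292,200,-.104))
E
```

```text
[ 440.2 -247.7 -106.4   31.6] [ 566.3 -464.5 -106.4   31.6] [ 517.5 -700.7   -6.4   31.6]
```

```bash
python3 -m crank '[[0,0,-106,0,95],[0,0,-106,0,95],[0,0,-106,0,95],[440,-248,-106,32,95],[440,-248,-106,32,95],[440,-248,-106,32,95],[440,-248,-106,32,95],[440,-248,-106,32,95],[440,-248,-106,32,95],[440,-248,-106,32,95]]'; python3 - <<'E'
from h import *
print(delta(560,-150,300,-.104),delta(580,100,300,-.104),delta(434,292,200,-.104))
E
```

```text
t: 1.08
eef_pos: [435.9, -326.1, 299.9]
tcp_rot: [3.141, -0.0, -0.113]
ft_force: [1.2, -1.3, 0.1]
opening: 1.002
grip_force: 0.0
[ 1.036e+02 -1.889e+02 -1.000e-01 -5.000e-01] [ 9.540e+01 -4.396e+02 -1.000e-01 -5.000e-01] [-7.13e+01 -6.14e+02  9.99e+01 -5.00e-01]
```

```bash
python3 -m crank '[[104,-189,0,-0.5,95],[104,-189,0,-0.5,95],[104,-189,0,-0.5,95],[104,-189,0,-0.5,95],[104,-189,0,-0.5,95],[104,-189,0,-0.5,95],[95,-440,0,-0.5,95],[95,-440,0,-0.5,95],[95,-440,0,-0.5,95],[95,-440,0,-0.5,95]]'; python3 - <<'E'
from h import *
print(delta(434,292,200,-.104))
E
```

```text
t: 1.92
eef_pos: [572.0, 16.0, 299.8]
tcp_rot: [3.141, 0.0, -0.104]
ft_force: [0.9, -0.4, -0.1]
opening: 1.002
grip_force: 0.0
[-165.8 -260.3   99.8    0. ]
```

```bash
python3 -m crank '[[-166,-260,100,0,95],[-166,-260,100,0,95],[-166,-260,100,0,95],[-166,-260,100,0,95],[-166,-260,100,0,95],[-166,-260,100,0,95],[-166,-260,100,0,95],[-166,-260,100,0,95],[-166,-260,100,0,95],[-166,-260,100,0,95]]'; python3 - <<'E'
from h import *
c=env.read_camera("wrist"); cv2.imwrite("pics/w1.png",c["img"]); print(c["K"],c["pose"].round(3).tolist())
print(delta(434,292,200,-.104))
E
```

```text
t: 2.75
eef_pos: [433.0, 291.0, 199.4]
tcp_rot: [3.141, 0.001, -0.1]
ft_force: [0.6, 0.7, 0.5]
opening: 0.997
grip_force: 0.0
[[325.1922621    0.         284.64647012]
 [  0.         325.1922621  209.91121058]
 [  0.           0.           1.        ]] [[-0.099, -0.951, -0.294, 517.208], [-0.995, 0.095, 0.028, 282.361], [0.001, 0.296, -0.955, 390.972], [0.0, 0.0, 0.0, 1.0]]
[-0.  -1.8 -0.2  0.1]
```

View pics/w1.png

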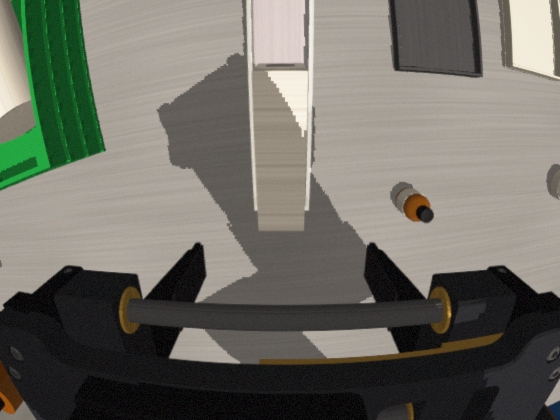

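The wrist view shows the kit tops between the fences. The front top edge runs (258–304, 231) and the back edge is at about row 68. The fences are at columns 248 and 310, and the fingers straddle the row.

```bash
python3 - <<'E'
from h import *
c=env.read_camera("wrist")
for u,v,z in((258,231,95),(304,231,95),(253,66,131),(308,66,131)): print(fpt(c,u,v,z))
print(delta(434,291.5,150,-.1),delta(433,292.5,81,-.1))
E
```

```text
[407.94367325 318.4430016 ]
[403.43721851 273.73625827]
[558.0383995  302.11846031]
[553.54012704 259.17519922]
[-0.5 -1.8 50.1 -0.2] [ -1.6  -2.7 119.1  -0.2]
```

```bash
python3 -m crank '[[0,-2,40,0,95],[0,-2,80,0,95],[0,-2,105,0,95],[0,-2,118,0,95],[0,-2,118,0,95],[0,-2,118,0,20],[0,-2,118,0,20],[0,-2,118,0,20],[0,-2,118,0,20],[0,-2,118,0,20]]' && python3 -m crank '[[0,0,0,0,20],[0,0,0,0,20],[0,0,0,0,20],[0,0,0,0,20]]'
```

```text
t: 3.68
eef_pos: [434.5, 292.3, 82.7]
tcp_rot: [-3.141, -0.001, -0.103]
ft_force: [0.1, 0.2, 0.2]
opening: 0.705
grip_force: 0.0
t: 4.02
eef_pos: [434.1, 292.3, 81.9]
tcp_rot: [-3.141, -0.0, -0.103]
ft_force: [-0.4, 0.9, 1.3]
opening: 0.442
grip_force: 30.0
```

```bash
python3 -m crank '[[-3,0,-12,0,20],[-6,0,-24,0,20],[-9,0,-36,0,20],[-12,0,-48,0,20],[-12,0,-70,0,20],[-12,0,-110,0,20],[-12,0,-140,0,20],[-12,0,-140,0,20]]'; python3 - <<'E'
from h import *
t=env.read_camera("top"); cv2.imwrite("pics/t2.png",cv2.resize(t["img"][90:290,100:380],(800,571),interpolation=cv2.INTER_CUBIC))
print(env.state()["grip_force"],delta(635,105,220,-.104),delta(635,50,220,-.104))
E
```

```text
t: 4.68
eef_pos: [423.9, 294.4, 227.1]
tcp_rot: [-3.137, -0.007, -0.103]
ft_force: [-0.3, -0.4, -0.8]
opening: 0.436
grip_force: 30.0
29.97000895324163 [2.303e+02 1.662e+02 4.300e+00 1.000e-01] [2.359e+02 2.209e+02 4.300e+00 1.000e-01]
```

View pics/t2.png

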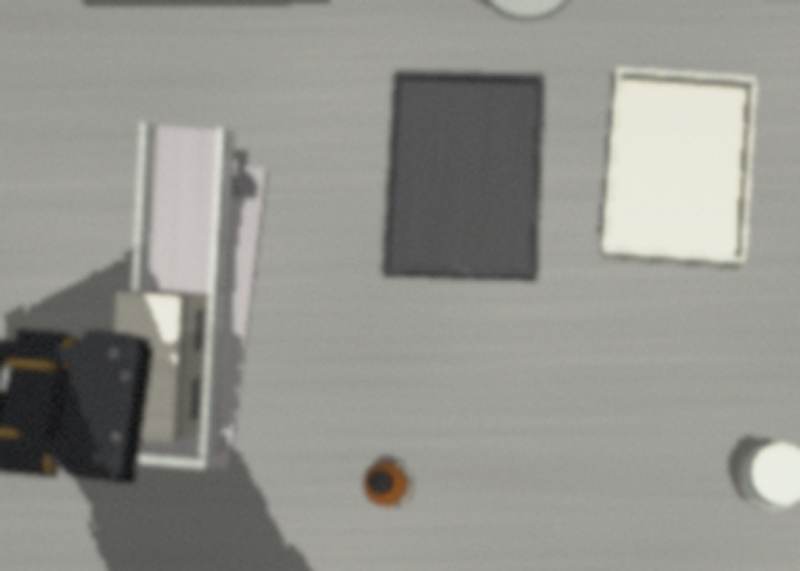

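Two kits remain in the lane and are sliding to the front. The tray at crop (395,75)–(535,278) has not moved. I place old1 in the near half of the tray.

```bash
python3 -m crank '[[190,194,0,-3.4,20],[190,194,0,-3.4,20],[190,194,0,-3.4,20],[190,194,0,-3.4,20],[190,194,0,-3.4,20],[190,194,0,-3.4,20],[190,194,0,-3.4,20],[190,194,0,-3.4,20],[190,194,60,-3.4,20],[190,194,100,-3.4,20]]'; python3 - <<'E'
from h import *
print(delta(592,80,59,-.05))
t=env.read_camera("top"); v=cv2.cvtColor(t["img"],cv2.COLOR_BGR2GRAY)
E
```

```text
t: 5.57
eef_pos: [591.5, 80.7, 137.7]
tcp_rot: [-3.141, -0.003, -0.045]
ft_force: [0.8, 0.7, -1.9]
opening: 0.434
grip_force: 29.9
[ 0.6  0.7 78.7  0.3]
```

```bash
python3 -m crank '[[0,0,30,0,20],[0,0,50,0,20],[0,0,64,0,20],[0,0,64,0,20],[0,0,66,0,20]]';  python3 -m crank '[[0,0,4,0,20],[0,0,7,0,20],[0,0,9,0,20],[0,0,9,0,20]]'
```

```text
t: 6.03
eef_pos: [590.8, 81.3, 72.5]
tcp_rot: [3.141, 0.001, -0.043]
ft_force: [0.0, 0.2, -0.6]
opening: 0.436
grip_force: 29.9
t: 6.37
eef_pos: [591.2, 80.9, 63.6]
tcp_rot: [3.142, -0.0, -0.044]
ft_force: [0.3, 0.4, -0.6]
opening: 0.436
grip_force: 29.9
```

```bash
python3 -m crank '[[0,0,3,0,20],[0,0,5,0,20],[0,0,5,0,20]]';  python3 -m crank '[[0,0,2,0,20],[0,0,4,0,20],[0,0,4,0,20]]'
```

```text
t: 6.62
eef_pos: [591.0, 80.9, 58.2]
tcp_rot: [3.141, 0.0, -0.044]
ft_force: [0.0, 0.4, -1.2]
opening: 0.433
grip_force: 29.9
t: 6.87
eef_pos: [593.8, 81.0, 56.3]
tcp_rot: [-3.141, -0.007, -0.044]
ft_force: [4.8, 1.3, 12.9]
opening: 0.442
grip_force: 30.4
```

```bash
python3 -m crank '[[0,0,-1,0,62],[0,0,-1,0,62],[0,0,-1,0,62],[0,0,-1,0,62],[0,0,-20,0,62],[0,0,-50,0,62],[0,0,-90,0,62],[0,0,-130,0,80],[0,0,-160,0,95]]'; python3 - <<'E'
from h import *
print(delta(570,180,230,-.104),delta(436,291,200,-.102))
c=env.read_camera("wrist"); cv2.imwrite("pics/w2.png",c["img"])
E
```

```text
t: 7.62
eef_pos: [591.3, 80.9, 217.5]
tcp_rot: [-3.142, -0.002, -0.044]
ft_force: [0.8, -0.4, 1.1]
opening: 0.744
grip_force: 0.0
[-25.6 -98.1 -12.5   3.5] [-164.3 -203.1   17.5    3.3]
```

View pics/w2.png

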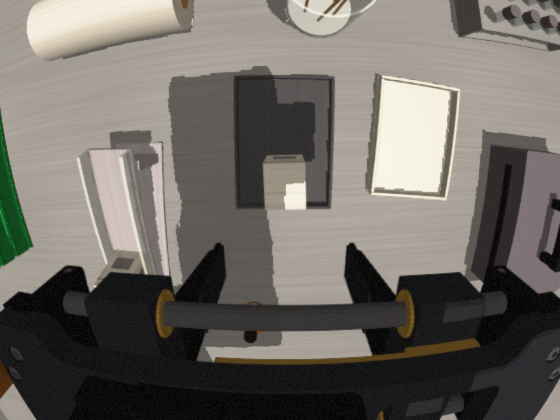

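old1 stands upright in the near half of the tray at (285,185), with free room above it at (285,115). Next is old2, which should now be at the stop.

```bash
python3 -m crank '[[-164,-203,0,3.3,95],[-164,-203,0,3.3,95],[-164,-203,0,3.3,95],[-164,-203,0,3.3,95],[-164,-203,0,3.3,95],[-164,-203,0,3.3,95],[-164,-203,0,3.3,95],[-164,-203,0,3.3,95],[-164,-203,17,3.3,95]]'; python3 - <<'E'
from h import *
c=env.read_camera("wrist"); g=c["img"]
cv2.imwrite("pics/w3.png",g[0:260,150:420])
print(delta(435,292.3,82,-.103))
E
```

```text
t: 8.42
eef_pos: [437.1, 291.7, 199.3]
tcp_rot: [-3.14, -0.004, -0.099]
ft_force: [0.8, -0.2, -0.6]
opening: 0.998
grip_force: 0.0
[-1.000e+00 -1.900e+00  1.129e+02  1.000e-01]
```

View pics/w3.png

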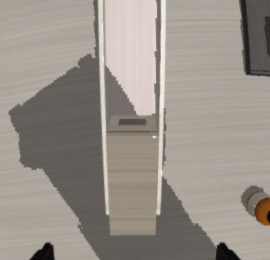

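Two kits now stand against the stop: front top edge at row 235, back top edge at row 132. I grasp the front one.

```bash
python3 -m crank '[[-1,-1,40,0,95],[-2,-1,80,0,95],[-2,-1,105,0,95],[-2,-1,117,0,95],[-2,-1,117,0,95],[-2,-1,117,0,20],[-2,-1,117,0,20],[-2,-1,117,0,20],[-2,-1,117,0,20],[-2,-1,117,0,20]]' && python3 -m crank '[[0,0,0,0,20],[0,0,0,0,20],[0,0,0,0,20],[0,0,0,0,20]]' && python3 -m crank '[[-3,0,-12,0,20],[-6,0,-24,0,20],[-9,0,-36,0,20],[-12,0,-48,0,20],[-12,0,-70,0,20],[-12,0,-110,0,20],[-12,0,-140,0,20],[-12,0,-140,0,20]]'; python3 - <<'E'
from h import *
t=env.read_camera("top"); v=cv2.cvtColor(t["img"],cv2.COLOR_BGR2GRAY)
m=(v<100).astype(np.uint8); m[:, :222]=0;m[:,300:]=0;m[:100]=0;m[200:]=0
r=cv2.boundingRect(m);print(r)
print(delta(674,76,227,-.045))
E
```

```text
t: 9.3
eef_pos: [434.6, 292.2, 81.3]
tcp_rot: [-3.141, -0.001, -0.101]
ft_force: [0.3, 0.2, -0.3]
opening: 0.707
grip_force: 0.0
t: 9.63
eef_pos: [434.3, 292.1, 80.6]
tcp_rot: [3.142, -0.0, -0.101]
ft_force: [0.0, 0.7, 1.6]
opening: 0.448
grip_force: 30.0
t: 10.3
eef_pos: [424.1, 294.3, 225.7]
tcp_rot: [-3.137, -0.007, -0.101]
ft_force: [1.0, 0.6, -0.8]
opening: 0.447
grip_force: 30.0
(234, 115, 56, 73)
[271.5 191.3  -4.1  -3.2]
```

```bash
python3 -m crank '[[271,191,0,-3.2,20],[271,191,0,-3.2,20],[271,191,0,-3.2,20],[271,191,0,-3.2,20],[271,191,0,-3.2,20],[271,191,0,-3.2,20],[271,191,0,-3.2,20],[271,191,0,-3.2,20],[271,191,40,-3.2,20],[271,191,80,-3.2,20]]'; python3 -m crank '[[0,0,0,0,20],[0,0,0,0,20]]'; python3 - <<'E'
from h import *
print(delta(674,76,59,-.045))
E
```

```text
t: 11.18
eef_pos: [674.2, 73.8, 138.6]
tcp_rot: [3.142, -0.002, -0.048]
ft_force: [0.1, 1.1, -3.7]
opening: 0.45
grip_force: 30.0
t: 11.35
eef_pos: [671.3, 75.8, 137.9]
tcp_rot: [3.141, 0.006, -0.045]
ft_force: [-0.2, 0.6, -1.1]
opening: 0.448
grip_force: 30.0
[ 2.7 -0.3 78.9 -0. ]
```

```bash
python3 -m crank '[[1,0,30,0,20],[2,0,50,0,20],[2,0,66,0,20],[2,0,72,0,20],[2,0,76,0,20],[2,0,79,0,20],[2,0,79,0,20]]';  python3 -m crank '[[0,0,2,0,20],[0,0,4,0,20],[0,0,4,0,20]]'
```

```text
t: 11.93
eef_pos: [675.2, 76.0, 62.6]
tcp_rot: [3.142, -0.002, -0.045]
ft_force: [-0.5, -0.1, -2.0]
opening: 0.444
grip_force: 30.0
t: 12.18
eef_pos: [674.7, 75.8, 57.7]
tcp_rot: [3.142, -0.0, -0.045]
ft_force: [0.5, 0.4, -2.7]
opening: 0.448
grip_force: 30.0
```

```bash
python3 -m crank '[[0,0,2,0,20],[0,0,4,0,20],[0,0,5,0,20]]'; python3 -m crank '[[0,0,-1,0,62],[0,0,-1,0,62],[0,0,-1,0,62],[0,0,-1,0,62],[0,0,-20,0,62],[0,0,-50,0,62],[0,0,-90,0,62],[0,0,-130,0,62],[0,0,-170,0,70],[0,0,-200,0,70]]'; python3 - <<'E'
from h import *
t=env.read_camera("top"); cv2.imwrite("pics/t3.png",cv2.resize(t["img"][110:320,290:490],(571,600),interpolation=cv2.INTER_CUBIC))
c=env.read_camera("wrist"); cv2.imwrite("pics/w4.png",c["img"])
E
```

```text
t: 12.43
eef_pos: [677.4, 75.8, 55.0]
tcp_rot: [-3.141, -0.007, -0.045]
ft_force: [3.4, 0.7, 15.0]
opening: 0.451
grip_force: 30.0
t: 13.27
eef_pos: [674.8, 75.8, 256.0]
tcp_rot: [-3.142, -0.002, -0.045]
ft_force: [-1.0, 0.6, -0.2]
opening: 0.72
grip_force: 0.0
```

View pics/w4.png

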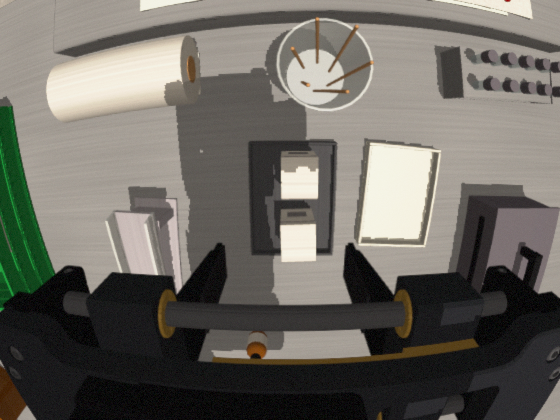

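View pics/t3.png

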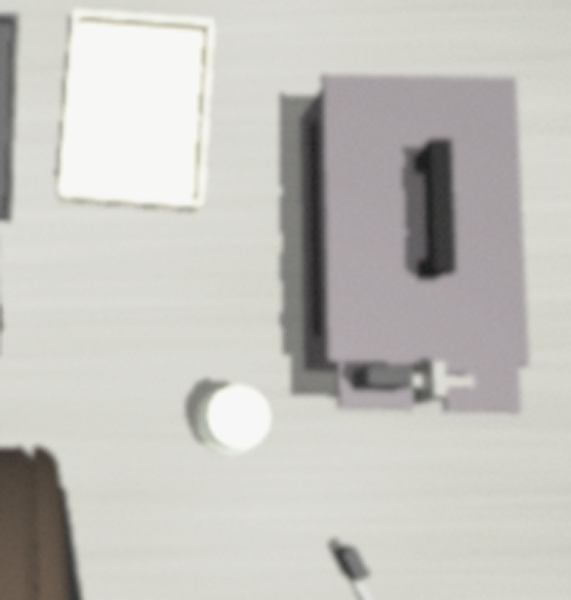

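Both kits stand upright in the tray, at (298,178) and (297,237). The top crop shows the lid plate corners at (323,76), (515,78), (526,362) and (330,360), the tab top near (392,377), the staple near (437,378), the handle at (438,205) and the jar at (237,418).

```bash
python3 - <<'E'
from h import *
t=env.read_camera("top")
f=lambda u,v,z: pt(t,290+u/2.857,110+v/2.857,z)
q=np.array([f(*p,88) for p in((323,76),(515,78),(526,362),(330,360))]);print(q.round(),q.mean(0))
yaw=np.arctan2(*((q[0]-q[3]+q[1]-q[2])[::-1]));print("yaw",yaw)
c=q.mean(0);R=np.array([[np.cos(yaw),-np.sin(yaw)],[np.sin(yaw),np.cos(yaw)]])
for n,p in(("staple",(-115,0)),("tab",(-115,37))):print(n,c+R@p)
print("tab seen",f(392,377,128)," staple",f(437,378,109),"jar",f(237,418,60),"dish",np.array([f(*p,22) for p in((75,10),(214,18),(202,209),(58,195))]).mean(0))
for w in((560,-100,300),(440,-215,220)): print(delta(*w,yaw+np.pi/2))
E
```

```text
[[ 636. -216.]
 [ 631. -352.]
 [ 428. -342.]
 [ 432. -209.]] [ 531.67026269 -279.80170059]
yaw -0.042780246904679874
staple [ 416.77548024 -274.8834727 ]
tab [ 418.3578666 -237.9173253]
tab seen [ 415.65951556 -238.26193237]  staple [ 416.27303436 -273.68101064] jar [ 394.64538225 -148.51098807] dish [637.62796808 -89.76359745]
[-107.2  180.9  -45.1   89.9]
[-221.8  301.2   34.9   89.9]
```

```bash
python3 -m crank '[[-107,181,0,-90,70],[-107,181,0,-90,70],[-107,181,0,-90,70],[-107,181,0,-90,70],[-107,181,0,-90,70],[-107,181,0,-90,70],[-107,181,0,-90,70],[-107,181,0,-90,70],[-107,181,0,-90,70],[-107,181,0,-90,70]]'; python3 - <<'E'
from h import *
print(delta(417,-238,190,1.528),env.state()["joints"])
E
```

```text
t: 14.25
eef_pos: [558.8, -100.2, 250.7]
tcp_rot: [-3.139, 0.0, 1.198]
ft_force: [0.5, -0.3, -0.3]
opening: 0.74
grip_force: 0.0
[-180.   -81.8   60.7  -18.9] [-2.93748813e-01  3.56734982e-01  1.62358335e+00 -9.69401987e-05
  1.16418344e+00  7.95711452e-02]
```

```bash
python3 -m crank '[[-180,-82,0,-19,70],[-180,-82,0,-19,70],[-180,-82,0,-19,70],[-180,-82,20,-19,70],[-180,-82,55,-19,70],[-180,-82,55,-19,70],[-180,-82,55,-19,70],[-180,-82,55,-19,70]]'; python3 - <<'E'
from h import *
c=env.read_camera("wrist"); cv2.imwrite("pics/w5.png",c["img"][100:400,100:500])
print(delta(417,-238,112,1.528))
E
```

```text
t: 14.92
eef_pos: [416.2, -237.0, 196.5]
tcp_rot: [-3.139, -0.002, 1.522]
ft_force: [0.2, 0.6, 1.3]
opening: 0.735
grip_force: 0.0
[-1.1  0.  85.3 -0.3]
```

View pics/w5.png

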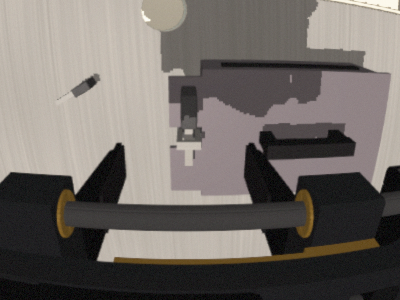

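The wrist crop shows the tab at (188,103), between the fingertips at columns 122 and 250, with the staple at (188,137). It matches the estimate.

```bash
python3 -m crank '[[-1,0,40,0,60],[-1,0,70,0,60],[-1,0,84,0,60],[-1,0,84,0,60],[-1,0,84,0,60],[-1,0,84,0,0],[-1,0,84,0,0],[-1,0,84,0,0],[-1,0,84,0,0],[-1,0,84,0,0]]' && python3 -m crank '[[0,0,0,0,0],[0,0,0,0,0],[0,0,0,0,0],[0,0,0,0,0]]'
```

```text
t: 15.8
eef_pos: [416.9, -238.2, 114.1]
tcp_rot: [3.141, 0.001, 1.523]
ft_force: [-0.3, 0.2, -0.4]
opening: 0.333
grip_force: 0.0
t: 16.13
eef_pos: [416.7, -238.1, 113.5]
tcp_rot: [3.142, 0.0, 1.523]
ft_force: [0.1, -0.0, 0.4]
opening: 0.057
grip_force: 0.0
```

```bash
python3 - <<'E'
from h import *
print(env.state()["opening"],env.state()["grip_force"],env.state()["ft_force"])
s=env.read_camera("scene")["img"][215:375,90:290]; t=env.read_camera("top")["img"][200:280,380:490]
cv2.imwrite("pics/c6.png",np.vstack([cv2.resize(s,(500,400),interpolation=2),cv2.resize(t,(500,200),interpolation=2)]))
E
```

```text
0.056505249802708636 0.0 [ 0.12952499 -0.01336694  0.42434918]
```

View pics/c6.png

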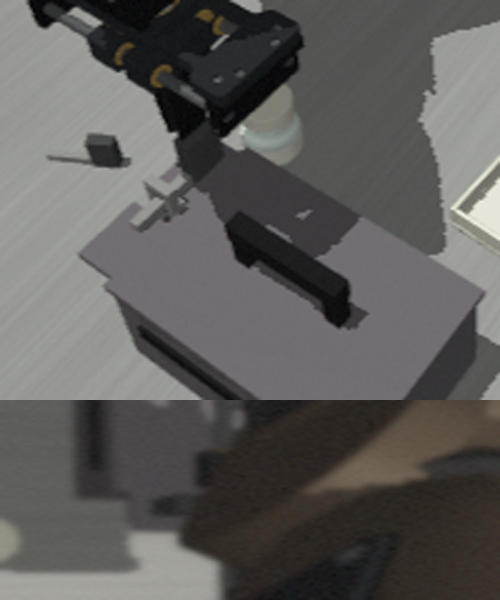

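The crop shows the tab at (200,155), on the near side of the finger, so the pads closed beside it without touching it. I relocate the tab from the scene view.

```bash
python3 - <<'E'
from h import *
s=env.read_camera("scene");t=env.read_camera("top")
f=lambda u,v,z: pt(s,110+u/3.53,230+v/3.53,z)
for n,u,v,z in(("top far-left",178,150,128),("top near-left",194,158,128),("top right back",218,110,128),("top right front",240,120,128),("foot left",198,202,88),("foot right",243,165,88),("rod end",120,268,92),("rod at staple",165,228,96),("lip corner",42,302,88),("plate far corner",612,360,88)):
    print(n,f(u,v,z).round(1))
g=lambda u,v: ray(t,290+u/2.857,110+v/2.857)
print("tri lid far -y corner",0, tri(ray(s,110+612/3.53,230+360/3.53),g(515*0+323,76)))
# top-view tab extents at both heights
h=lambda u,v,z: pt(t,290+u/2.857,110+v/2.857,z)
print("tab pix: left dark at z88",h(352,377,88),"right edge z128",h(415,377,128),"right z88",h(415,377,88))
E
```

```text
top far-left [ 418.7 -250.3]
top near-left [ 428.4 -249.9]
top right back [ 418.2 -221.5]
top right front [ 431.6 -220.6]
foot left [ 421.6 -249.8]
foot right [ 425.2 -220.5]
rod end [ 418.9 -299.9]
rod at staple [ 423.7 -273.4]
lip corner [ 398.6 -331.5]
plate far corner [ 641.4 -216.1]
tri lid far -y corner 0 [ 638.714279   -215.90167295   84.63996678]
tab pix: left dark at z88 [ 419.76506566 -223.27623972] right edge z128 [ 415.42623541 -253.08905517] right z88 [ 419.09289149 -265.9991572 ]
```

```bash
python3 - <<'E'
from h import *
s=env.read_camera("scene")["img"][205:325,100:230]; w=env.read_camera("wrist")["img"][130:330,190:400]
cv2.imwrite("pics/c7.png",np.hstack([cv2.resize(s,(433,400),interpolation=2),cv2.resize(w,(367,400)[0:2],interpolation=2)[:, :367]]))
E
```

```text
(no output)
```

View pics/c7.png

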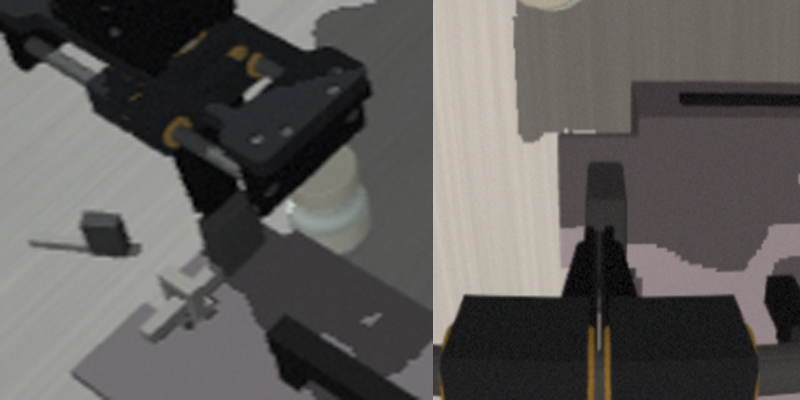

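```bash
python3 - <<'E'
from h import *
s=env.read_camera("scene");w=env.read_camera("wrist")
def ps(P):
    q=s["pose"][:3,:3].T@(np.array(P)-s["pose"][:3,3]); q=s["K"]@q; return ((q[:2]/q[2]-[100,205])*400/120).round()
def pw(P):
    q=w["pose"][:3,:3].T@(np.array(P)-w["pose"][:3,3]); th=np.arctan2(np.hypot(q[0],q[1]),q[2]); k=th/np.hypot(q[0],q[1])
    uv=w["K"][:2,:2]@q[:2]*k+w["K"][:2,2]; return ((uv-[190,130])*[367/210,2]+[433,0]).round()
e=env.state()["eef_pos"]
for n,P in(("tcp",e),("tip",e-[0,0,19]),("tabtop",(419,-238,128)),("tabfoot",(419,-238,88)),("tabtop+y",(419,-223,128)),("tabtop-y",(419,-253,128)),("foot+y",(419,-223,88))): print(n,ps(P),pw(P))
E
python3 -m crank '[[0,0,0,0,0],[0,0,0,0,0]]'
```

```text
tcp [220. 225.] [596. 232.]
tip [226. 247.] [596. 210.]
tabtop [219. 209.] [602. 250.]
tabfoot [232. 257.] [602. 203.]
tabtop+y [238. 190.] [600. 204.]
tabtop-y [198. 229.] [604. 294.]
foot+y [251. 237.] [600. 163.]
t: 16.7
eef_pos: [416.7, -238.1, 113.5]
tcp_rot: [3.142, 0.0, 1.523]
ft_force: [-0.1, -0.0, 0.5]
opening: 0.001
grip_force: 0.0
```

```bash
cat > ps.py <<'E'
from h import *
def ps(s,P):
    q=s["pose"][:3,:3].T@(np.array(P)-s["pose"][:3,3]); q=s["K"]@q; return q[:2]/q[2]
E
python3 - <<'E'
from ps import *
print(env.tips_ahead, {k:np.round(v,3) for k,v in env.state().items() if k in("eef_pos","tcp_rot","joints","moment")})
s=env.read_camera("scene"); np.save("a.npy",s["img"])
E
python3 -m crank '[[0,0,0,0,60],[0,0,0,0,60],[0,0,0,0,60],[0,0,0,0,60],[0,0,0,0,60],[0,0,0,0,60],[0,0,0,0,60],[0,0,0,0,60],[0,0,0,0,60]]'
python3 - <<'E'
from ps import *
s=env.read_camera("scene"); a=np.load("a.npy").mean(2); b=s["img"].mean(2)
e=env.state()["eef_pos"]
for dx in(-36,36): print(dx,"tip expected px",ps(s,e+[dx,0,-19]).round(),"tcp",ps(s,e+[dx,0,0]).round())
print("shut tip",ps(s,e-[0,0,19]).round())
print("tab top centre",ps(s,(419,-238,128)).round(),"foot",ps(s,(419,-238,88)).round())
np.set_printoptions(linewidth=250)
print("cols 148..196 before / after, rows 246..296")
for r in range(246,297,2): print(r,''.join('%4d'%x for x in a[r,148:198:2]),' | ',''.join('%4d'%x for x in b[r,148:198:2]))
E
```

```text
19.0 {'joints': array([-0.657,  0.399,  1.996, -0.   ,  0.746, -0.609]), 'eef_pos': array([ 416.737, -238.076,  113.498]), 'tcp_rot': array([3.142, 0.   , 1.523]), 'moment': array([-0.023, -0.046, -0.003])}
t: 17.5
eef_pos: [416.7, -238.1, 113.5]
tcp_rot: [3.142, 0.0, 1.523]
ft_force: [-0.6, -0.5, 0.0]
opening: 0.577
grip_force: 0.0
-36 tip expected px [153. 271.] tcp [151. 264.]
36 tip expected px [184. 288.] tcp [182. 281.]
shut tip [168. 279.]
tab top centre [166. 268.] foot [170. 282.]
cols 148..196 before / after, rows 246..296
246   30  70  47  50  52  49  39  17  11  36  44  43  44  41  72  77  45  43  44  42  26  22  22   9  10  |    18  22  24  24  22  26  23  35  35  43  46  45  45  41  72  78  43  44  44  42  24  19  21   9  11
248   23  57  67  34  49  52  50  49  37  21  39  46  44  45  44  43  42  43  42  24  20  21  12  14   9  |    16  21  22  25  23  37  45  43  32  61  40  44  45  45  44  44  45  43  42  24  20  20  12  11   6
250   48  22  18  13  13  42  50  78  95  75  24  31  42  44  44  44  43  38  23  20  17  10  10  10  13  |    17  18  23  25  25  37  43  26
[... 4198 characters left out ...]
71  70  90 111 112  91  60  60  59  61  58  61  59  60  59  60  59  58
292  139  83  76 105 152  95  73  68  90 111 111 113  61  59  61  59  59  61  60  61  59  61  61  60  59  |   140  83  77 106 151  93  72  68  89 112 112 112 113  60  59  59  61  60  59  60  59  61  60  58  61
294  156  97 149  83  85  73  72 107  81 112 112 111 113  62  59  60  61  57  59  60  60  61  60  60  58  |   156  96 148  83  84  71  73 107  80 112 113 112 111  62  59  61  60  59  60  61  59  61  59  60  59
296  154 148 149 131  86  75  72 101  90 111 113 112 113  93  59  59  60  59  60  59  61  60  59  59  61  |   154 149 149 130  86  74  72 100  90 112 112 111 113  92  59  60  59  59  60  60  60  57  61  62  60
```

The pixel comparison shows the real fingertips about 15–20 mm higher than the pose reading plus 19 mm suggests: the shut tips sit at the tab's top. I go lower in small steps, with the fingers open and watching the force.

```bash
python3 -m crank '[[0,3,4,0,60],[0,3,8,0,60],[0,3,8,0,60]]'; python3 -m crank '[[0,0,3,0,60],[0,0,7,0,60],[0,0,7,0,60]]'; python3 -m crank '[[0,0,0,0,0],[0,0,0,0,0],[0,0,0,0,0],[0,0,0,0,0],[0,0,0,0,0],[0,0,0,0,0],[0,0,0,0,0],[0,0,0,0,0]]'
```

```text
t: 17.8
eef_pos: [419.6, -238.0, 104.6]
tcp_rot: [-3.141, -0.001, 1.524]
ft_force: [-0.7, -0.7, -0.7]
opening: 0.629
grip_force: 0.0
t: 18.05
eef_pos: [419.5, -238.1, 97.8]
tcp_rot: [-3.141, -0.0, 1.523]
ft_force: [-0.1, -0.2, 0.0]
opening: 0.632
grip_force: 0.0
t: 18.72
eef_pos: [419.8, -238.2, 98.6]
tcp_rot: [3.141, 0.0, 1.523]
ft_force: [-0.6, 0.1, -0.2]
opening: 0.146
grip_force: 30.0
```

The pin tab is gripped (opening 0.146, i.e. 14 mm). I draw it out along +y.

```bash
python3 -m crank '[[8,0,-0.5,0,0],[20,0,-0.5,0,0],[32,0,-0.5,0,0],[44,0,-0.5,0,0],[52,0,-0.5,0,0],[54,0,-1,0,0],[54,0,-30,0,0],[54,0,-70,0,0],[54,0,-100,0,0],[54,0,-100,0,0]]'; python3 - <<'E'
from h import *
t=env.read_camera("top"); g=t["img"]; hsv=cv2.cvtColor(g,cv2.COLOR_BGR2HSV)
m=((hsv[...,2]>190)&(hsv[...,1]<60)).astype(np.uint8); m[:,:300]=0;m[:,400:]=0;m[:100]=0;m[215:]=0
c=max(cv2.findContours(m,0,2)[0],key=cv2.contourArea);r=cv2.minAreaRect(c);print(r,pt(t,*r[0],22))
print(delta(640,-70,200),env.state()["joints"].round(2))
E
```

```text
t: 19.55
eef_pos: [424.3, -185.2, 203.6]
tcp_rot: [3.134, 0.004, 1.524]
ft_force: [0.1, -1.1, -0.5]
opening: 0.146
grip_force: 30.0
((337.7234802246094, 147.14825439453125), (50.155330657958984, 65.2551498413086), 3.8140745162963867) [638.10181204 -89.14697452]
[124.8 210.9   1.    0. ] [-0.55  0.25  1.94 -0.    0.95 -0.51]
```

```bash
python3 -m crank '[[131,208,0,0,0],[131,208,0,0,0],[131,208,0,0,0],[131,208,0,0,0],[131,208,0,0,0],[131,208,0,0,0],[131,208,40,0,0],[131,208,80,0,0],[131,208,120,0,0],[131,208,150,0,0]]';python3 -m crank '[[0,0,0,0,0]]'; python3 - <<'E'
from h import *
print(delta(638,-64,17))
E
```

```text
t: 20.43
eef_pos: [634.4, -62.6, 43.7]
tcp_rot: [-3.137, -0.001, 1.524]
ft_force: [1.5, 0.2, -1.2]
opening: 0.143
grip_force: 30.0
t: 20.52
eef_pos: [632.4, -62.4, 41.0]
tcp_rot: [-3.13, -0.002, 1.524]
ft_force: [-1.0, 0.9, -1.8]
opening: 0.142
grip_force: 30.0
[-1.3  5.7 24.   0. ]
```

```bash
python3 -m crank '[[0,0,0,0,0],[0,0,0,0,0],[0,0,0,0,0]]';  python3 -m crank '[[0,2,10,0,0],[0,2,14,0,0],[0,2,14,0,0],[0,2,14,0,0]]'
```

```text
t: 20.77
eef_pos: [637.3, -63.5, 50.6]
tcp_rot: [3.138, 0.001, 1.523]
ft_force: [-0.4, -0.4, -0.3]
opening: 0.14
grip_force: 30.0
t: 21.1
eef_pos: [638.2, -63.4, 34.5]
tcp_rot: [-3.141, 0.0, 1.523]
ft_force: [-0.2, 0.5, -0.5]
opening: 0.144
grip_force: 30.0
```

```bash
python3 -m crank '[[0,0,8,0,0],[0,0,14,0,0],[0,0,14,0,0],[0,0,14,0,0]]';  python3 -m crank '[[0,0,2,0,0],[0,0,4,0,0],[0,0,4,0,0]]'
```

```text
t: 21.43
eef_pos: [638.0, -63.3, 19.9]
tcp_rot: [-3.141, -0.0, 1.523]
ft_force: [-0.3, 0.3, -0.5]
opening: 0.142
grip_force: 30.0
t: 21.68
eef_pos: [638.1, -63.4, 16.2]
tcp_rot: [-3.141, 0.0, 1.523]
ft_force: [-0.0, 0.0, -1.5]
opening: 0.144
grip_force: 30.0
```

```bash
python3 -m crank '[[0,0,2,0,0],[0,0,2,0,0],[0,0,1.5,0,40],[0,0,1.5,0,40],[0,0,1.5,0,40],[0,0,1.5,0,40],[0,0,-20,0,40],[0,0,-60,0,40],[0,0,-100,0,40],[0,0,-140,0,40]]'; python3 -m crank '[[0,0,-40,0,60],[0,0,-75,0,60],[0,0,-75,0,60]]'; python3 - <<'E'
from h import *
t=env.read_camera("top"); g=t["img"][110:190,305:370].mean(2)
for r in range(0,80,3): print(''.join('%4d'%x for x in g[r,::3]))
print(delta(531,-280,220,-.043),env.state()["joints"].round(2))
E
```

```text
t: 22.52
eef_pos: [637.9, -63.3, 158.0]
tcp_rot: [-3.141, -0.0, 1.523]
ft_force: [-0.2, -0.2, 0.4]
opening: 0.417
grip_force: 0.0
t: 22.77
eef_pos: [640.5, -63.7, 239.2]
tcp_rot: [3.131, 0.002, 1.523]
ft_force: [0.1, -0.7, 0.3]
opening: 0.575
grip_force: 0.0
 106 106 105 105 108 106 107 108 108 107 108 109 109 107 108 108 109 109 107 110 108 107
 107 104 106 107 108 109 109 107 108 110 109 108 109 109 107 108 109 106 109 107 109 108
 107 107 106 108 106 107 107 106 107 107 107 108 109 108 110 107 108 108 106 106 109 109
 108 108 107 106 107 106 108 107 108 107 110 110 110 109 108 109 106 108 107 108 107 107
 107 107 108 107 107 107 108 107 109 108 108 110 110 108 108 107 108 108 108 110 107 108
 108 107 105 107 105 106 109 107 108 108 108 108 108 109 109 108 109 108 106 110 109 107
 107 107 108 105 106 107 107 108 107 108 109 109 111 109 107 109 110 106 108 106 108 109
 107 108 109 107 107 108 106 109 107 107 109 109 107 107 108 107 109 109 109 109 108 110
 107 108 106 108 106 106 108 109 108 108 107 110 108 109 109 109 109 109 110 108 106 108
 108 107 108 106 109 105 109 107 109 108
[... 929 characters left out ...]
1 109 109
 109 107 108 110 107 107 108 109 106 108 110 109 109 109 110 108 108 109 108 111 110 109
 106 107 107 107 107 109 108 108 108 110 109 109 109 111 109 107 108 107 108 109 108 110
 108 108 110 107 107 108 108 108 109 109 108 108 109 109 108 108 108 109 108 109 109 108
 109 106 109 108 108 107 107 107 108 108 108 108 108 109 109 110 107 109 110 107 108 109
 108 107 106 108 108 109 108 108 110 109 108 109 109 108 110 110 107 111 110 109 111 109
 107 107 108 108 108 109 108 110 106 107 107 110 110 108 110 108 110 109 110 111 108 110
 107 107 108 108 107 108 109 108 109 109 109 110 107 110 108 110 109 107 110 108 108 108
[-221.3  -98.1   15.5   89.8] [-0.2   0.48  1.46 -0.    1.19 -0.15]
```

```bash
python3 - <<'E'
from h import *
for n in("top","scene"):
    c=env.read_camera(n); g=c["img"]; print(n,c["pose"][:3,3].round(),g.mean().round(),g.std().round(1))
    hsv=cv2.cvtColor(g,cv2.COLOR_BGR2HSV)
    m=((hsv[...,2]>185)&(hsv[...,1]<60)).astype(np.uint8)
    for k in cv2.findContours(m,0,2)[0]:
        if cv2.contourArea(k)>250: print("white",cv2.boundingRect(k),cv2.contourArea(k))
    print(cv2.resize(g.mean(2),(28,14),interpolation=3).astype(int))
E
```

```text
top [343.   0. 913.] 143.0 59.6
white (0, 97, 26, 78) 958.5
white (415, 0, 145, 420) 41469.0
white (0, 0, 282, 271) 44022.0
[[195 198 200 202 203 207 206 206 208 237 243 243 242 232 116  89  85  88
   86  97  91 155 206 202 205 202 197 191]
 [163 166 201 204 206 213 205 204 205 207 185 168 170 158  97  93 100 102
  101  91 105 138 150 183 208 205 200 195]
 [ 91  87  91 197 210 216 231 228 226 225 198 215 209 120  96 101 104 105
  105 102 108 171 182 211 210 208 206 202]
 [136 103  70 191 213 213 211 209 210 212 216 212 122  94 103 105 106 107
  107 105 115 215 214 213 211 210 211 210]
 [196  92  72 188 216 216 216 220 228 215 221 143  86 101 105 106 107 108
  108 107 101 141 195 204 214 213 213 211]
 [217 121  72 183 217 219 220 227 233 206 210  86  97 103 105 107 107 108
  108 107 104  73 136 189 217 216 214 211]
 [142 108  73 178 216 219 221 229 227 220 144  92 101 103 106 107 108 108
  108 108 105  77 124 187 218 216 214 210]
 [152 173 184 207 216 218 219 222 173 139  91  99 102 104 107 107 107 108
  108 108 106 105 175 184 215 214 213 210]
 [ 68  72  91 116 139 158 179 210 147  9
[... 1830 characters left out ...]
149 150 150 149 150 152 152 155 156 176 154 154 154 155 138  90  74  67
  122  90 150 132 138 131 126 203 234 227]
 [150 153 154 152 152 151 125 139 115 119 120 151 154 157 183 202  98  90
   67  78 129 152 127 141 151 233 234 234]
 [153 154 154 154 153 152 129 111 112  63  71 105 127 146 178 191 224 194
  118  96 136 164 120 125 197 234 234 233]
 [153 152 152 150 151 151 146  89 105 112 102  84 112  92 138 156 167 151
  153 152 154 152 144 146 230 234 233 233]
 [150 150 149 149 150 150 152 148 108  83 104 112  85  77 142 157 157 156
  146 119 127 153 133 189 231 232 233 232]
 [150 150 149 149 150 151 151 153 155 152 107  79  80 141 154 155 155 153
  117 130 107 137 147 215 197 216 229 230]]
```

The uniform patch is the arm itself covering the top view. I go to the handle and look back at the dish from there.

```bash
python3 -m crank '[[-221,-98,0,90,60],[-221,-98,0,90,60],[-221,-98,0,90,60],[-221,-98,0,90,60],[-221,-98,0,90,60],[-221,-98,0,90,60],[-221,-98,0,90,60],[-221,-98,0,90,60],[-221,-98,0,90,60],[-221,-98,0,90,60]]'; python3 -m crank '[[0,0,0,20,60],[0,0,0,20,60],[0,0,0,20,60],[0,0,0,20,60]]'; python3 - <<'E'
from h import *
t=env.read_camera("top"); g=t["img"][110:190,305:370].mean(2)
for r in range(0,80,4): print(''.join('%4d'%x for x in g[r,::4]))
w=env.read_camera("wrist"); hh=w["img"].mean(2)
print(delta(531,-280,115,-.043),env.state()["joints"].round(2))
m=((hh<45)).astype(np.uint8); m[235:]=0
for k in cv2.findContours(m,0,2)[0]:
    if cv2.contourArea(k)>150:
        r=cv2.minAreaRect(k); print(np.round(r[0]),np.round(r[1]),r[2],fpt(w,*r[0],128).round(1))
E
```

```text
t: 23.75
eef_pos: [529.1, -279.5, 229.5]
tcp_rot: [-3.139, 0.002, 0.266]
ft_force: [-0.2, -0.2, 0.3]
opening: 0.633
grip_force: 0.0
t: 24.08
eef_pos: [529.4, -279.2, 229.6]
tcp_rot: [-3.14, 0.003, -0.08]
ft_force: [-0.2, 0.3, -0.2]
opening: 0.632
grip_force: 0.0
 158 157 157 158 155 157 156 156 157 159 159 159 158 159 161 160 160
 157 156 155 203 195 194 190 183 172 175 167 161 161 162 159 160 160
 159 157 138 200 199 185 169 160 150 150 149 143 151 164 183 172 164
 158 159 144 225 229 229 228 229 229 228 229 228 227 224 166 179 163
 160 158 152 228 229 229 229 229 230 229 229 228 229 229 157 171 142
 160 156 135 225 230 229 230 229 228 229 229 229 229 229 146 141  95
 156 157 146 226 229 230 229 230 229 229 229 229 229 229 167 104  97
 160 159 168 230 229 230 229 229 230 229 230 230 230 228 131  97  96
 160 161 171 229 181 180 186 212 230 230 230 230 229 189 118  96  95
 161 161 183 162  87  87  85 176 229 229 230 229 211 139 120  96  94
 165 164 208 158  51  47  47 135 157 159 162 154 104 139 118  95  96
 162 156 211 230 213 211 205 227 225 225 219 136 136 138 127  95  94
 159 154 214 230 231 232 231 231 231 229 162 140 139 139 123  95  96
 163 145 226 231 231 231 231 232 231 179 141 141 141 139 117  95  94
 165 146 223 231 231 231 231 232 221 139 141 141 141 139 116  97  96
 163 132 223 231 231 231 231 229 156 140 141 140 142 137 127  97  97
 163 154 231 231 231 232 232 219 141 140 141 141 141 137 117  95  96
 162 152 191 190 202 219 217 181 141 138 137 141 140 134 109  96  96
 161 161 161 158 158 155 137 103 102 101 105 109 109 111  98  95  95
 166 168 167 165 167 146 100  95  97  98  97  97  97  96  98  95  95
[  1.5   0.6 115.1  -1.7] [-0.6   0.42  1.58 -0.    1.15  1.05]
[283. 175.] [53. 15.] 87.79740142822266 [ 557.  -280.2]
[ 80. 121.] [105.   5.] 85.28524017333984 [633.3 -77.3]
```

The top view shows the pin in the dish, tab near (321,148) and rod to its right. Next I check the handle's ends in the wrist view.

```bash
python3 - <<'E'
from h import *
w=env.read_camera("wrist"); t=env.read_camera("top")
print(w["pose"][:3,3].round(), env.state()["eef_pos"].round(1))
print([int(x) for x in w["img"].mean(2)[130:260:3,283]])
for z in(128,128-34): print(z,fpt(w,283,149,z).round(1),fpt(w,283,201,z).round(1))
E
```

```text
[ 614. -286.  422.] [ 529.7 -279.4  230.8]
[80, 81, 80, 76, 82, 80, 48, 17, 23, 22, 21, 28, 27, 23, 23, 20, 22, 21, 16, 18, 24, 19, 26, 31, 56, 49, 52, 53, 53, 49, 52, 51, 47, 54, 50, 47, 49, 53, 100, 146, 143, 146, 144, 147]
128 [ 580.7 -281.8] [ 531.9 -278.3]
94 [ 576.8 -281.4] [ 522.4 -277.4]
```

```bash
python3 -m crank '[[0,0,40,-1.7,60],[0,0,80,-1.7,60],[0,0,105,-1.7,60],[0,0,115,-1.7,60],[0,0,120,-1.7,60],[0,0,124,-1.7,60],[0,0,124,-1.7,60]]'; python3 -m crank '[[0,0,4,0,60],[0,0,8,0,60],[0,0,8,0,60]]'; python3 -m crank '[[0,0,0,0,0],[0,0,0,0,0],[0,0,0,0,0],[0,0,0,0,0],[0,0,0,0,0],[0,0,0,0,0],[0,0,0,0,0],[0,0,0,0,0]]'
```

```text
t: 24.87
eef_pos: [530.3, -279.8, 108.2]
tcp_rot: [3.141, -0.001, -0.045]
ft_force: [-0.1, 1.6, 0.7]
opening: 0.627
grip_force: 0.0
t: 25.12
eef_pos: [529.9, -279.5, 99.6]
tcp_rot: [3.141, -0.0, -0.046]
ft_force: [-0.2, -1.0, -0.0]
opening: 0.631
grip_force: 0.0
t: 25.78
eef_pos: [529.9, -279.4, 99.5]
tcp_rot: [-3.142, 0.0, -0.046]
ft_force: [0.1, -0.2, -0.1]
opening: 0.142
grip_force: 30.0
```

The handle is gripped. I lift the lid and carry it to the free area between the dropper and the jar, around (432,-10).

```bash
python3 -m crank '[[0,0,-8,0,0],[0,0,-20,0,0],[0,0,-40,0,0],[0,0,-65,0,0],[0,0,-90,0,0],[0,0,-90,0,0]]'; python3 - <<'E'
from h import *
print(env.state()["grip_force"],delta(434,-10,190,0))
E
```

```text
t: 26.28
eef_pos: [531.3, -280.4, 194.4]
tcp_rot: [3.138, -0.006, -0.046]
ft_force: [0.9, 0.4, -1.9]
opening: 0.139
grip_force: 30.0
29.997509121894836 [-109.6 -265.6    4.4   -2.6]
```

```bash
python3 -m crank '[[-11,-27,0,-1,0],[-27,-66,0,-2.6,0],[-41,-100,0,-2.6,0],[-55,-133,0,-2.6,0],[-69,-166,0,-2.6,0],[-82,-199,0,-2.6,0],[-95,-232,0,-2.6,0],[-105,-255,0,-2.6,0],[-110,-266,0,-2.6,0],[-110,-266,0,-2.6,0]]';  python3 -m crank '[[0,0,25,0,0],[0,0,50,0,0],[0,0,75,0,0],[0,0,100,0,0],[0,0,120,0,0],[0,0,130,0,0],[0,0,140,0,0],[0,0,140,0,0],[0,0,140,0,0]]'; python3 - <<'E'
from h import *
print(delta(434,-10,23,0))
E
```

```text
t: 27.12
eef_pos: [431.1, -7.0, 189.3]
tcp_rot: [-3.141, 0.001, 0.002]
ft_force: [0.9, -0.8, -3.8]
opening: 0.144
grip_force: 30.0
t: 27.87
eef_pos: [432.5, -9.5, 49.0]
tcp_rot: [3.142, 0.001, -0.001]
ft_force: [0.2, -0.3, -2.5]
opening: 0.142
grip_force: 30.0
[ 1.5  0.5 26.  -0.1]
```

```bash
python3 -m crank '[[0,0,8,0,0],[0,0,16,0,0],[0,0,21,0,0],[0,0,23,0,0],[0,0,23,0,0]]';  python3 -m crank '[[0,0,2,0,0],[0,0,3.5,0,0],[0,0,3.5,0,0]]'
```

```text
t: 28.28
eef_pos: [432.1, -8.7, 26.0]
tcp_rot: [-3.142, 0.001, -0.001]
ft_force: [-0.1, 0.1, -3.0]
opening: 0.143
grip_force: 30.0
t: 28.53
eef_pos: [432.3, -8.7, 22.9]
tcp_rot: [3.141, -0.0, -0.001]
ft_force: [0.3, 0.5, -3.4]
opening: 0.142
grip_force: 30.0
```

```bash
python3 -m crank '[[0,0,1.5,0,0],[0,0,2,0,0],[0,0,2,0,0],[0,0,2,0,0]]'
```

```text
t: 28.87
eef_pos: [432.5, -8.7, 22.3]
tcp_rot: [3.141, -0.002, -0.0]
ft_force: [-4.8, 0.5, 23.0]
opening: 0.143
grip_force: 30.0
```

```bash
python3 -m crank '[[0,0,-0.5,0,40],[0,0,-0.5,0,40],[0,0,-0.5,0,40],[0,0,-0.5,0,40],[0,0,-25,0,40],[0,0,-60,0,40],[0,0,-100,0,50],[0,0,-140,0,60],[0,0,-180,0,70],[0,0,-210,0,70]]'; python3 - <<'E'
from h import *
print(delta(440,-240,250,-.043))
E
```

```text
t: 29.7
eef_pos: [432.3, -8.7, 234.2]
tcp_rot: [3.141, -0.003, -0.001]
ft_force: [-0.0, 0.2, -0.3]
opening: 0.642
grip_force: 0.0
[  7.8 231.3 -15.8   2.4]
```

```bash
python3 -m crank '[[38,271,-20,2.4,70],[38,271,-20,2.4,70],[38,271,-20,2.4,70],[38,271,-20,2.4,70],[38,271,-20,2.4,70],[38,271,-20,2.4,70],[38,271,-20,2.4,70],[38,271,-20,2.4,70],[38,271,-20,2.4,70],[38,271,-20,2.4,70]]'; python3 - <<'E'
from h import *
w=env.read_camera("wrist")["img"]; t=env.read_camera("top")["img"]; s=env.read_camera("scene")["img"]
L=np.vstack([w[0:300,100:500],cv2.resize(s[110:380,110:420],(400,300))]); R=np.vstack([t[90:320,120:520]])
R=cv2.copyMakeBorder(R,0,600-R.shape[0],0,0,cv2.BORDER_CONSTANT)
cv2.imwrite("pics/last.png",np.hstack([L,R]))
E
```

```text
t: 30.53
eef_pos: [469.7, -279.1, 250.6]
tcp_rot: [-3.141, 0.001, -0.043]
ft_force: [-0.1, -0.1, 1.1]
opening: 0.738
grip_force: 0.0
```

View pics/last.png

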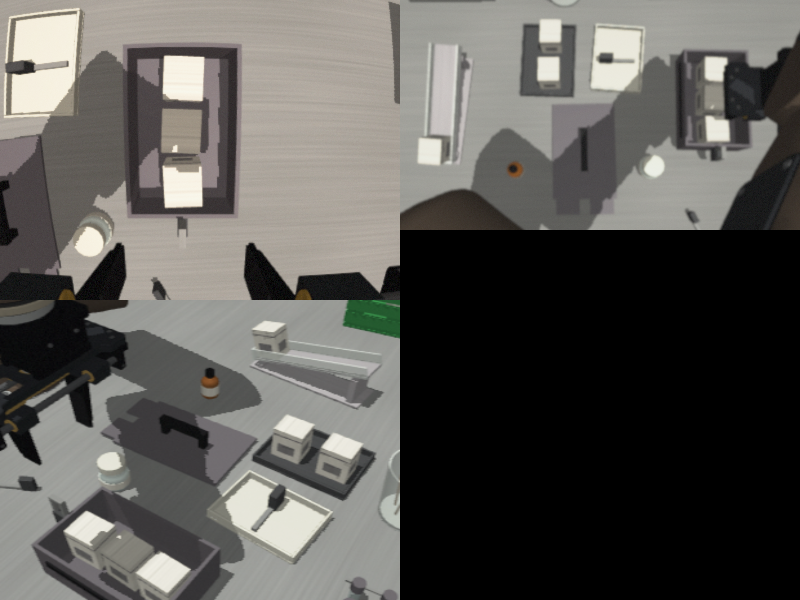

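The last picture shows the lid flat on the bench with its handle up, and the pin in the dish. Both old kits stand in the tray and old3 stands at the lane front. Three new kits are in the crate, with tops at wrist crop (182,187), (182,130) and (183,78).

```bash
python3 - <<'E'
from h import *
w=env.read_camera("wrist"); t=env.read_camera("top")
for v in(187,130,78): print(fpt(w,282.5,v,75).round(1))
g=w["img"].mean(2)
print([int(x) for x in g[192,254:312:2]]) 
# top-view kit columns for y check (kit tops z75): crop origin (120,90) shift 400
for u,v in((717,128),(712,95),(715,68)): print("top",pt(t,u-400+120,v+90,75).round(1))
print(delta(469.7,-278,36,-.043))
E
```

```text
[ 468.9 -276.6]
[ 534.8 -279.3]
[ 593.7 -281.7]
[70, 70, 69, 67, 73, 171, 234, 233, 234, 233, 233, 235, 234, 234, 234, 235, 235, 234, 236, 237, 237, 236, 236, 238, 154, 71, 67, 68, 70]
top [ 468.3 -277.1]
top [ 536.2 -272. ]
top [ 592.9 -282.2]
[-5.000e-01 -8.000e-01  2.153e+02  1.000e-01]
```

```bash
python3 -m crank '[[0,-2,40,0,70],[0,-2,80,0,70],[0,-2,120,0,70],[0,-2,150,0,70],[0,-2,170,0,70],[0,-2,185,0,70],[0,-2,195,0,70],[0,-2,195,0,70]]'; python3 -m crank '[[0,0,8,0,70],[0,0,15,0,70],[0,0,20,0,70],[0,0,20,0,70]]';python3 -m crank '[[0,0,0,0,20],[0,0,0,0,20],[0,0,0,0,20],[0,0,0,0,20],[0,0,0,0,20],[0,0,0,0,20]]'
```

```text
t: 31.45
eef_pos: [469.7, -276.9, 54.5]
tcp_rot: [-3.14, 0.002, -0.042]
ft_force: [-0.6, -0.4, -0.2]
opening: 0.736
grip_force: 0.0
t: 31.78
eef_pos: [470.0, -277.6, 35.5]
tcp_rot: [-3.141, 0.0, -0.043]
ft_force: [0.4, 0.6, -0.1]
opening: 0.735
grip_force: 0.0
t: 32.28
eef_pos: [470.3, -277.8, 36.3]
tcp_rot: [3.141, -0.0, -0.043]
ft_force: [-0.5, -0.2, 2.5]
opening: 0.461
grip_force: 29.9
```

```bash
python3 -m crank '[[0,0,-15,0,20],[0,0,-40,0,20],[0,0,-80,0,20],[0,0,-120,0,20],[0,0,-160,0,20],[0,0,-190,0,20],[0,0,-200,0,20],[2,-100,-200,0,20],[2,-100,-200,0,20],[2,-100,-200,0,20]]'; python3 -m crank '[[6,-464,0,3.5,20],[6,-464,0,3.5,20],[6,-464,0,3.5,20],[6,-464,0,3.5,20],[6,-464,0,3.5,20],[6,-464,0,3.5,20],[6,-464,0,3.5,20],[6,-464,0,3.5,20],[6,-464,0,3.5,20],[6,-464,0,3.5,20]]'; python3 -m crank '[[0,-40,0,0,20],[0,-58,0,0,20],[0,-58,0,0,20],[0,-58,0,0,20]]'; python3 - <<'E'
from h import *
print(delta(502.1,285.5,130,-.1035), env.state()["grip_force"])
t=env.read_camera("top"); g=t["img"].mean(2)
for r in range(135,180,8): print(r,[int(x) for x in g[r,140:196]])
E
```

```text
t: 33.12
eef_pos: [475.4, -174.5, 235.2]
tcp_rot: [-3.14, 0.002, -0.042]
ft_force: [1.3, -0.0, -0.8]
opening: 0.463
grip_force: 29.9
t: 33.95
eef_pos: [498.8, 240.1, 234.9]
tcp_rot: [3.141, 0.001, -0.104]
ft_force: [0.7, 0.0, -1.9]
opening: 0.464
grip_force: 29.9
t: 34.28
eef_pos: [504.8, 296.4, 234.4]
tcp_rot: [3.14, 0.002, -0.102]
ft_force: [0.1, -0.4, -2.1]
opening: 0.462
grip_force: 29.9
[-1.600e+00  1.110e+01  1.044e+02  1.000e-01] 29.86019790172577
135 [153, 154, 155, 156, 155, 154, 155, 160, 178, 194, 188, 159, 135, 136, 153, 175, 185, 187, 190, 188, 188, 186, 187, 188, 186, 187, 186, 182, 180, 180, 179, 179, 180, 179, 182, 191, 198, 190, 165, 147, 147, 150, 154, 155, 156, 158, 158, 158, 158, 157, 158, 159, 158, 159, 158, 159]
143 [154, 154, 153, 151, 138, 117, 107, 116, 148, 173, 161, 133, 127, 143, 166, 184, 193, 194, 196, 195, 195, 193, 193, 194, 199, 196, 196, 196, 194, 194, 193, 193, 195, 197, 202, 210, 214, 193, 151, 128, 124, 117, 112, 105, 107, 111, 129, 149, 158, 159, 159, 158, 159, 158, 158, 158]
151 [65, 56, 55, 55, 52, 52, 47, 34, 32, 40, 61, 91, 113, 139, 166, 186
[... 318 characters left out ...]
00, 199, 198, 197, 195, 193, 196, 197, 202, 212, 216, 199, 155, 127, 124, 115, 107, 104, 104, 108, 123, 140, 145, 150, 165, 176, 167, 150, 153, 159, 159]
167 [53, 53, 52, 54, 46, 35, 30, 27, 20, 38, 65, 93, 109, 114, 115, 113, 113, 115, 118, 124, 142, 165, 184, 195, 197, 194, 182, 169, 150, 140, 145, 154, 162, 171, 187, 193, 168, 135, 120, 119, 115, 111, 114, 123, 152, 180, 191, 191, 191, 187, 170, 149, 153, 159, 161, 160]
175 [54, 55, 51, 43, 33, 31, 23, 25, 41, 68, 97, 110, 115, 115, 116, 115, 116, 115, 116, 115, 114, 123, 147, 172, 182, 166, 137, 120, 115, 116, 115, 117, 125, 150, 178, 176, 146, 122, 111, 107, 109, 113, 125, 152, 182, 194, 191, 190, 187, 171, 152, 154, 160, 163, 162, 161]
```

```bash
python3 -m crank '[[-1.6,10.6,0,0,20],[-1.6,10.6,40,0,20],[-1.6,10.6,80,0,20],[-1.6,10.6,110,0,20],[-1.6,10.6,118,0,20],[-1.6,10.6,118,0,20],[-1.6,10.6,118,0,20]]'; python3 -m crank '[[0,0,5,0,20],[0,0,10,0,20],[0,0,16,0,20],[0,0,21,0,20],[0,0,21,0,20],[0,0,21,0,20]]';python3 - <<'E'
from h import *
print(delta(502.1,286.0,85,-.1035))
E
```

```text
t: 34.92
eef_pos: [503.6, 284.7, 119.2]
tcp_rot: [-3.141, -0.001, -0.105]
ft_force: [0.3, 0.2, -0.8]
opening: 0.461
grip_force: 29.9
t: 35.42
eef_pos: [502.7, 285.4, 96.8]
tcp_rot: [3.141, 0.0, -0.103]
ft_force: [0.3, -0.9, -2.8]
opening: 0.458
grip_force: 29.9
[-0.6 -0.5 11.8  0. ]
```

```bash
python3 -m crank '[[0,0,4,0,20],[0,0,8,0,20],[0,0,8,0,20]]'; python3 -m crank '[[0,0,2,0,20],[0,0,4,0,20],[0,0,4,0,20]]'; python3 -m crank '[[0,0,2,0,20],[0,0,4,0,20],[0,0,4,0,20]]'
```

```text
t: 35.67
eef_pos: [502.5, 285.3, 88.2]
tcp_rot: [3.141, 0.001, -0.104]
ft_force: [-0.1, -0.6, -2.2]
opening: 0.461
grip_force: 29.9
t: 35.92
eef_pos: [502.8, 285.4, 84.8]
tcp_rot: [3.142, 0.0, -0.104]
ft_force: [-0.1, 0.2, -1.1]
opening: 0.457
grip_force: 29.9
t: 36.17
eef_pos: [502.9, 285.5, 82.0]
tcp_rot: [-3.141, -0.001, -0.104]
ft_force: [-3.9, -0.7, 10.9]
opening: 0.46
grip_force: 30.0
```

```bash
python3 -m crank '[[0,0,2,0,20],[0,0,3,0,20],[0,0,3,0,20]]'
```

```text
t: 36.42
eef_pos: [502.9, 285.5, 79.4]
tcp_rot: [-3.141, -0.001, -0.104]
ft_force: [-4.9, -2.5, 13.1]
opening: 0.46
grip_force: 30.0
```

```bash
python3 -m crank '[[0,0,1,0,20],[0,0,2,0,20],[0,0,2,0,20]]'; python3 -m crank '[[0,0,-1,0,60],[0,0,-1,0,65],[0,0,-1,0,65],[0,0,-1,0,65],[0,0,-1,0,65],[0,0,-20,0,65],[0,0,-60,0,65],[0,0,-100,0,65],[0,0,-140,0,65],[0,0,-170,0,65]]'; python3 - <<'E'
from h import *
w=env.read_camera("wrist"); g=w["img"].mean(2)
print("eef",env.state()["eef_pos"])
print("col profile",[int(x) for x in g[60:250:4,283]])
c=env.read_camera("scene"); cv2.imwrite("pics/x1.png",c["img"])
print(delta(480,-170,240,-.043),delta(531.7,-279,240,-.043))
E
```

```text
t: 36.67
eef_pos: [502.9, 285.5, 77.4]
tcp_rot: [-3.141, -0.001, -0.104]
ft_force: [-5.0, -1.9, 14.6]
opening: 0.459
grip_force: 30.0
t: 37.5
eef_pos: [503.1, 285.6, 249.2]
tcp_rot: [-3.14, -0.002, -0.104]
ft_force: [0.0, -0.4, 0.2]
opening: 0.685
grip_force: 0.0
eef [504.70877674 286.30641052 254.2889801 ]
col profile [221, 221, 221, 220, 222, 223, 222, 221, 219, 221, 219, 219, 220, 121, 118, 116, 117, 118, 120, 119, 117, 118, 118, 119, 121, 117, 120, 120, 134, 79, 80, 128, 135, 106, 133, 150, 154, 150, 151, 150, 153, 146, 154, 151, 145, 147, 150, 149]
[ 22.8 456.2  11.   -3.5] [ 85.5 559.3  11.   -3.5]
```

```bash
cat >> ps.py <<'E'
def pw(w,P):
    q=w["pose"][:3,:3].T@(np.array(P)-w["pose"][:3,3]); r=np.hypot(q[0],q[1]); k=np.arctan2(r,q[2])/r
    return w["K"][:2,:2]@q[:2]*k+w["K"][:2,2]
def lane(s,n,y=0):
    "world point at s up the slope from the stop, n square to the floor, y across"
    c,si=np.cos(.244),np.sin(.244); X=s*c-n*si; u=np.array([.9946,-.1035]); v=np.array([.1035,.9946])
    p=np.array([421,294.1])+X*u+y*v; return np.array([p[0],p[1],27.1+s*si+n*c])
E
python3 - <<'E'
from ps import *
w=env.read_camera("wrist"); s=env.read_camera("scene"); g=s["img"].mean(2)
for S in(50,100): print(S,"wrist back edge top",pw(w,lane(S,70)).round(),"back foot",pw(w,lane(S,0)).round(),"scene near-top",ps(s,lane(S,70,-22)).round(),"foot",ps(s,lane(S,22,-22)).round())
a=ps(s,lane(0,62,-22));b=ps(s,lane(150,62,-22)); 
print([(int(100*k/30*1.5),int(g[int(round(p[1])),int(round(p[0]))])) for k in range(31) for p in[a+(b-a)*k/30]])
E
```

```text
50 wrist back edge top [285. 239.] back foot [285. 208.] scene near-top [320. 139.] foot [322. 156.]
100 wrist back edge top [285. 200.] back foot [286. 172.] scene near-top [337. 142.] foot [340. 160.]
[(0, 139), (5, 112), (10, 96), (15, 110), (20, 111), (25, 97), (30, 104), (35, 112), (40, 111), (45, 106), (50, 113), (55, 112), (60, 110), (65, 113), (70, 112), (75, 112), (80, 114), (85, 113), (90, 112), (95, 112), (100, 115), (105, 86), (110, 116), (115, 114), (120, 113), (125, 115), (130, 122), (135, 142), (140, 144), (145, 144), (150, 144)]
```

The wrist profile puts the kit's back face at rows 172–200, as predicted for a kit standing at s=100, so new kit 1 stands behind old3. Next is the middle kit.

```bash
python3 -m crank '[[88,559,0,-3.5,70],[88,559,0,-3.5,70],[88,559,0,-3.5,70],[88,559,0,-3.5,70],[88,559,0,-3.5,70],[88,559,0,-3.5,70],[88,559,0,-3.5,70],[88,559,0,-3.5,70],[88,559,0,-3.5,70],[88,559,0,-3.5,70]]'; python3 - <<'E'
from h import *
print(delta(533,-279.5,240,-.043))
E
```

```text
t: 38.53
eef_pos: [523.8, -132.6, 244.2]
tcp_rot: [-3.141, 0.003, -0.043]
ft_force: [1.1, 0.6, -0.6]
opening: 0.737
grip_force: 0.0
[ 15.4 146.4   4.2   0. ]
```

```bash
python3 -m crank '[[15,146,0,0,70],[15,146,0,0,70],[15,146,0,0,70],[15,146,0,0,70],[15,146,0,0,70],[15,146,0,0,70]]'; python3 - <<'E'
from ps import *
w=env.read_camera("wrist"); g=w["img"].mean(2)
x0,y0=pw(w,(533,-279.5,75)); print(x0,y0,"kit sides expected",pw(w,(533,-257.5,75)).round(),pw(w,(533,-301.5,75)).round(),"ends",pw(w,(508,-279.5,75)).round(),pw(w,(558,-279.5,75)).round())
print("row",[int(v) for v in g[int(y0),int(x0)-50:int(x0)+52:3]])
print("col",[int(v) for v in g[int(y0)-50:int(y0)+52:3,int(x0)]])
print(delta(533,-279.5,36,-.043))
E
```

```text
t: 39.03
eef_pos: [532.7, -277.9, 243.7]
tcp_rot: [-3.14, 0.003, -0.045]
ft_force: [0.4, 0.4, 1.2]
opening: 0.736
grip_force: 0.0
285.8312689906816 186.6322823338082 kit sides expected [267. 187.] [305. 186.] ends [287. 208.] [285. 165.]
row [52, 61, 88, 144, 145, 144, 146, 147, 145, 105, 207, 249, 248, 248, 248, 248, 248, 249, 249, 248, 249, 249, 248, 206, 153, 152, 153, 154, 152, 90, 77, 77, 52, 50]
col [164, 149, 166, 164, 163, 158, 154, 119, 94, 113, 156, 156, 161, 247, 248, 248, 248, 248, 249, 246, 250, 250, 248, 246, 195, 150, 149, 145, 146, 146, 147, 145, 112, 78]
[  0.3   2.6 208.2  -0. ]
```

```bash
python3 -m crank '[[0,1,40,0,70],[0,1,80,0,70],[0,1,120,0,70],[0,1,150,0,70],[0,1,170,0,70],[0,1,182,0,70],[0,1,188,0,70],[0,1,188,0,70]]'; python3 -m crank '[[0,0,8,0,70],[0,0,15,0,70],[0,0,19,0,70],[0,0,19,0,70]]';python3 -m crank '[[0,0,0,0,20],[0,0,0,0,20],[0,0,0,0,20],[0,0,0,0,20],[0,0,0,0,20],[0,0,0,0,20]]'
```

```text
t: 39.75
eef_pos: [533.3, -277.3, 57.3]
tcp_rot: [-3.141, 0.001, -0.042]
ft_force: [0.5, -0.4, 0.1]
opening: 0.736
grip_force: 0.0
t: 40.08
eef_pos: [533.2, -278.0, 38.6]
tcp_rot: [-3.141, 0.0, -0.043]
ft_force: [0.0, -0.7, 0.2]
opening: 0.737
grip_force: 0.0
t: 40.58
eef_pos: [533.5, -278.2, 39.3]
tcp_rot: [3.141, -0.0, -0.042]
ft_force: [-0.6, -0.3, 3.2]
opening: 0.463
grip_force: 29.8
```

```bash
python3 -m crank '[[0,0,-15,0,20],[0,0,-40,0,20],[0,0,-80,0,20],[0,0,-120,0,20],[0,0,-160,0,20],[0,0,-190,0,20],[0,0,-200,0,20],[-2,-100,-200,0,20],[-2,-100,-200,0,20],[-2,-100,-200,0,20]]'; python3 -m crank '[[-5,-459,0,3.5,20],[-5,-459,0,3.5,20],[-5,-459,0,3.5,20],[-5,-459,0,3.5,20],[-5,-459,0,3.5,20],[-5,-459,0,3.5,20],[-5,-459,0,3.5,20],[-5,-459,0,3.5,20],[-5,-459,0,3.5,20],[-5,-459,0,3.5,20]]'; python3 -m crank '[[0,-40,0,0,20],[0,-40,0,0,20],[0,-40,0,0,20]]'; python3 - <<'E'
from h import *
print(delta(550.3,281,130,-.1035), env.state()["grip_force"])
E
```

```text
t: 41.42
eef_pos: [534.7, -174.6, 238.1]
tcp_rot: [-3.14, 0.002, -0.042]
ft_force: [0.3, 0.0, -2.4]
opening: 0.464
grip_force: 29.8
t: 42.25
eef_pos: [548.1, 240.3, 237.8]
tcp_rot: [3.141, 0.001, -0.104]
ft_force: [1.0, -0.3, -2.5]
opening: 0.458
grip_force: 29.8
t: 42.5
eef_pos: [552.2, 279.8, 237.2]
tcp_rot: [3.14, 0.002, -0.1]
ft_force: [-0.2, -1.1, -1.7]
opening: 0.461
grip_force: 30.0
[ -2.   -1.  107.2   0.2] 29.98336225748062
```

```bash
python3 -m crank '[[-1,-1,30,0,20],[-1,-1,65,0,20],[-1,-1,90,0,20],[-1,-1,104,0,20],[-1,-1,104,0,20],[-1,-1,104,0,20],[-1,-1,104,0,20]]'; python3 - <<'E'
from h import *
print(delta(550.3,281,102,-.1035))
E
```

```text
t: 43.08
eef_pos: [552.7, 278.7, 135.9]
tcp_rot: [-3.141, -0.001, -0.104]
ft_force: [0.5, 0.2, -1.4]
opening: 0.457
grip_force: 30.0
[-2.6 -2.1 33.9 -0.1]
```

```bash
python3 -m crank '[[-2.5,-2,5,0,20],[-2.5,-2,10,0,20],[-2.5,-2,16,0,20],[-2.5,-2,22,0,20],[-2.5,-2,28,0,20],[-2.5,-2,32,0,20],[-2.5,-2,32,0,20]]';  python3 -m crank '[[0,0,3,0,20],[0,0,5,0,20],[0,0,5,0,20]]'; python3 -m crank '[[0,0,2,0,20],[0,0,3,0,20],[0,0,3,0,20]]'
```

```text
t: 43.67
eef_pos: [549.4, 281.3, 101.8]
tcp_rot: [3.141, 0.001, -0.104]
ft_force: [1.4, 0.1, -1.6]
opening: 0.46
grip_force: 30.0
t: 43.92
eef_pos: [550.0, 281.6, 98.8]
tcp_rot: [-3.141, -0.001, -0.104]
ft_force: [-1.7, -0.3, 4.4]
opening: 0.459
grip_force: 30.0
t: 44.17
eef_pos: [550.2, 281.7, 96.7]
tcp_rot: [-3.141, -0.002, -0.104]
ft_force: [-4.7, -1.6, 13.6]
opening: 0.459
grip_force: 30.0
```

```bash
python3 -m crank '[[0,0,2,0,20],[0,0,4,0,20],[0,0,4,0,20]]'; python3 -m crank '[[0,0,-1,0,60],[0,0,-1,0,65],[0,0,-1,0,65],[0,0,-1,0,65],[0,0,-1,0,65],[0,0,-20,0,65],[0,0,-60,0,65],[0,0,-100,0,65],[0,0,-130,0,65],[0,0,-150,0,65]]'; python3 - <<'E'
from ps import *
w=env.read_camera("wrist"); g=w["img"].mean(2)
print("back top",pw(w,lane(150,70)).round(),"foot",pw(w,lane(150,0)).round())
print("col from 100",[int(x) for x in g[100:250:4,283]])
print(delta(594,-281.5,240,-.043))
E
```

```text
t: 44.42
eef_pos: [550.2, 281.7, 92.7]
tcp_rot: [-3.141, -0.002, -0.104]
ft_force: [-4.5, -0.9, 12.7]
opening: 0.459
grip_force: 30.0
t: 45.25
eef_pos: [550.4, 281.7, 244.5]
tcp_rot: [-3.14, -0.003, -0.104]
ft_force: [-0.4, -0.1, -0.5]
opening: 0.686
grip_force: 0.0
back top [285. 202.] foot [285. 173.]
col from 100 [220, 221, 222, 184, 119, 120, 117, 122, 122, 119, 121, 119, 121, 119, 120, 123, 119, 121, 132, 122, 81, 83, 133, 136, 119, 138, 150, 153, 154, 150, 153, 154, 143, 156, 155, 146, 147, 154]
[100.7 556.1   7.4  -3.5]
```

New kit 2 stands as predicted (back face rows 172–200). Now the far kit.

```bash
python3 -m crank '[[101,556,0,-3.5,70],[101,556,0,-3.5,70],[101,556,0,-3.5,70],[101,556,0,-3.5,70],[101,556,0,-3.5,70],[101,556,0,-3.5,70],[101,556,0,-3.5,70],[101,556,0,-3.5,70],[101,556,0,-3.5,70],[101,556,0,-3.5,70]]'; python3 - <<'E'
from h import *
print(delta(594,-281.5,240,-.043))
E
```

```text
t: 46.13
eef_pos: [581.2, -136.1, 240.7]
tcp_rot: [-3.142, 0.0, -0.043]
ft_force: [0.7, -0.4, -0.4]
opening: 0.735
grip_force: 0.0
[ 19.  144.7   0.7   0. ]
```

```bash
python3 -m crank '[[19,145,0,0,70],[19,145,0,0,70],[19,145,0,0,70],[19,145,0,0,70],[19,145,0,0,70],[19,145,0,0,70]]'; python3 - <<'E'
from ps import *
w=env.read_camera("wrist"); g=w["img"].mean(2)
x0,y0=pw(w,(594,-281.5,75)); print(x0,y0,"kit sides expected",pw(w,(594,-259.5,75)).round(),pw(w,(594,-303.5,75)).round(),"ends",pw(w,(569,-281.5,75)).round(),pw(w,(619,-281.5,75)).round())
print("row",int(x0)-50,[int(v) for v in g[int(y0),int(x0)-50:int(x0)+52:3]])
print("col",int(y0)-50,[int(v) for v in g[int(y0)-50:int(y0)+52:3,int(x0)]])
print(delta(594,-281.5,38,-.043))
E
```

```text
t: 46.63
eef_pos: [593.9, -280.6, 240.0]
tcp_rot: [-3.141, 0.001, -0.045]
ft_force: [-1.1, 0.4, 0.1]
opening: 0.736
grip_force: 0.0
285.0117459923835 187.88306505188825 kit sides expected [266. 189.] [305. 187.] ends [286. 209.] [284. 166.]
row 235 [50, 57, 119, 142, 145, 144, 145, 145, 144, 125, 75, 248, 248, 248, 248, 248, 248, 249, 249, 248, 249, 249, 248, 248, 160, 151, 152, 150, 152, 77, 77, 78, 51, 47]
col 137 [102, 105, 101, 88, 60, 61, 80, 78, 86, 115, 154, 158, 168, 248, 248, 248, 248, 248, 249, 242, 250, 249, 249, 245, 236, 148, 145, 145, 146, 147, 146, 146, 147, 144]
[ 1.000e-01  2.000e+00  2.024e+02 -0.000e+00]
```

```bash
python3 -m crank '[[0,1,40,0,70],[0,1,80,0,70],[0,1,120,0,70],[0,1,150,0,70],[0,1,168,0,70],[0,1,178,0,70],[0,1,184,0,70],[0,1,184,0,70]]'; python3 -m crank '[[0,0,8,0,70],[0,0,15,0,70],[0,0,18,0,70],[0,0,18,0,70]]';python3 -m crank '[[0,0,0,0,20],[0,0,0,0,20],[0,0,0,0,20],[0,0,0,0,20],[0,0,0,0,20],[0,0,0,0,20]]'
```

```text
t: 47.35
eef_pos: [594.4, -279.9, 56.8]
tcp_rot: [-3.141, 0.0, -0.042]
ft_force: [0.1, 0.1, 0.4]
opening: 0.733
grip_force: 0.0
t: 47.68
eef_pos: [594.1, -280.6, 38.6]
tcp_rot: [-3.141, 0.0, -0.043]
ft_force: [-0.4, 0.0, 0.7]
opening: 0.737
grip_force: 0.0
t: 48.18
eef_pos: [594.4, -280.8, 39.3]
tcp_rot: [3.141, -0.0, -0.043]
ft_force: [0.2, 0.1, 1.7]
opening: 0.461
grip_force: 29.9
```

```bash
python3 -m crank '[[0,0,-15,0,20],[0,0,-40,0,20],[0,0,-80,0,20],[0,0,-120,0,20],[0,0,-160,0,20],[0,0,-190,0,20],[0,0,-200,0,20],[-4,-100,-200,0,20],[-4,-100,-200,0,20],[-4,-100,-200,0,20]]'; python3 -m crank '[[-16,-457,0,3.5,20],[-16,-457,0,3.5,20],[-16,-457,0,3.5,20],[-16,-457,0,3.5,20],[-16,-457,0,3.5,20],[-16,-457,0,3.5,20],[-16,-457,0,3.5,20],[-16,-457,0,3.5,20],[-16,-457,0,3.5,20],[-16,-457,0,3.5,20]]'; python3 -m crank '[[0,-38,0,0,20],[0,-38,0,0,20],[0,-38,0,0,20],[0,-38,0,0,20],[0,-38,0,0,20]]'; python3 - <<'E'
from h import *
print(delta(598.5,276.3,130,-.1035), env.state()["grip_force"])
E
```

```text
t: 49.02
eef_pos: [593.7, -176.9, 238.2]
tcp_rot: [-3.14, 0.001, -0.041]
ft_force: [0.7, 0.3, -0.8]
opening: 0.46
grip_force: 29.9
t: 49.85
eef_pos: [597.1, 238.0, 237.9]
tcp_rot: [3.141, 0.001, -0.103]
ft_force: [0.8, 0.5, -0.8]
opening: 0.456
grip_force: 29.9
t: 50.27
eef_pos: [601.6, 272.6, 238.5]
tcp_rot: [3.141, 0.001, -0.105]
ft_force: [-0.2, -0.5, -1.8]
opening: 0.462
grip_force: 29.9
[-3.500e+00 -3.300e+00  1.085e+02 -1.000e-01] 29.889979362487793
```

```bash
python3 -m crank '[[-3,-3.5,30,0,20],[-3,-3.5,60,0,20],[-3,-3.5,80,0,20],[-3,-3.5,90,0,20],[-3,-3.5,90,0,20],[-3,-3.5,90,0,20],[-3,-3.5,90,0,20]]'; python3 - <<'E'
from h import *
print(delta(598.5,276.3,114,-.1035))
E
```

```text
t: 50.85
eef_pos: [599.8, 277.4, 150.6]
tcp_rot: [-3.141, -0.002, -0.104]
ft_force: [-0.5, -0.1, -1.3]
opening: 0.459
grip_force: 29.9
[-1.2  1.2 36.6 -0. ]
```

```bash
python3 -m crank '[[-1,1,6,0,20],[-1,1,12,0,20],[-1,1,18,0,20],[-1,1,24,0,20],[-1,1,30,0,20],[-1,1,34,0,20],[-1,1,34,0,20]]';  python3 -m crank '[[0,0,3,0,20],[0,0,5,0,20],[0,0,5,0,20]]'; python3 -m crank '[[0,0,2,0,20],[0,0,3,0,20],[0,0,3,0,20]]'
```

```text
t: 51.43
eef_pos: [597.5, 276.6, 113.7]
tcp_rot: [3.141, 0.001, -0.104]
ft_force: [-0.4, -0.3, -1.4]
opening: 0.458
grip_force: 29.9
t: 51.68
eef_pos: [598.1, 276.9, 110.8]
tcp_rot: [-3.141, -0.001, -0.104]
ft_force: [-2.2, -0.1, 3.9]
opening: 0.459
grip_force: 30.0
t: 51.93
eef_pos: [598.4, 277.1, 109.2]
tcp_rot: [-3.14, -0.002, -0.103]
ft_force: [-3.9, -0.9, 13.6]
opening: 0.462
grip_force: 30.0
```

```bash
python3 -m crank '[[0,0,2,0,20],[0,0,4,0,20],[0,0,4,0,20]]'; python3 -m crank '[[0,0,-1,0,60],[0,0,-1,0,65],[0,0,-1,0,65],[0,0,-1,0,65],[0,0,-1,0,65],[0,0,-20,0,65],[0,0,-60,0,65],[0,0,-100,0,65],[0,0,-130,0,65],[0,0,-140,0,65]]'; python3 - <<'E'
from ps import *
w=env.read_camera("wrist"); g=w["img"].mean(2)
print("back top",pw(w,lane(200,70)).round(),"foot",pw(w,lane(200,0)).round())
print("col from 100",[int(x) for x in g[100:250:4,283]])
E
python3 -m crank '[[0,200,0,0,65],[0,200,0,0,65],[0,200,0,0,65],[0,200,0,0,65],[0,200,0,0,65],[0,300,0,0,65],[0,300,0,0,65],[0,300,0,0,65]]'; python3 -m crank '[[-60,0,0,0,65],[-60,0,0,0,65],[-60,0,0,0,65],[-60,0,0,0,65]]'
python3 - <<'E'
from ps import *
s=env.read_camera("scene"); t=env.read_camera("top")
for n,c,o in(("top",t,(130,170,200,270)),("lane scene",s,None)):
    g=c["img"]; hsv=cv2.cvtColor(g,cv2.COLOR_BGR2HSV); m=((hsv[...,2]>170)&(hsv[...,1]<60)).astype(np.uint8)
    for k in cv2.findContours(m,0,2)[0]:
        if cv2.contourArea(k)>100: r=cv2.minAreaRect(k);print(n,np.round(r[0]),np.round(r[1]),round(r[2]))
for S in(0,50,100,150,200): print(S,"top px",ps(t,lane(S,70)).round(),"scene",ps(s,lane(S,70)).round())
E
```

```text
t: 52.18
eef_pos: [598.4, 277.0, 105.2]
tcp_rot: [-3.14, -0.003, -0.104]
ft_force: [-3.8, -0.1, 14.7]
opening: 0.463
grip_force: 30.0
t: 53.02
eef_pos: [599.2, 277.2, 248.1]
tcp_rot: [-3.139, -0.006, -0.104]
ft_force: [0.3, -0.1, 0.7]
opening: 0.685
grip_force: 0.0
back top [286. 205.] foot [286. 175.]
col from 100 [167, 121, 95, 91, 93, 99, 96, 91, 92, 101, 104, 108, 108, 109, 111, 112, 110, 110, 115, 122, 77, 75, 104, 122, 122, 123, 133, 140, 143, 141, 144, 143, 142, 133, 143, 145, 136, 141]
t: 53.73
eef_pos: [565.7, -25.6, 241.4]
tcp_rot: [3.141, 0.002, -0.106]
ft_force: [0.2, 0.6, 0.3]
opening: 0.686
grip_force: 0.0
t: 54.07
eef_pos: [506.6, -15.5, 242.3]
tcp_rot: [3.142, 0.001, -0.104]
ft_force: [0.8, 0.4, -0.2]
opening: 0.685
grip_force: 0.0
top [379. 255.] [24. 12.] 80
top [183. 201.] [  6. 109.] 7
top [143. 193.] [ 63. 124.] 3
top [ 10. 142.] [19. 59.] 0
top [162.  65.] [37. 95.] 89
top [308.  14.] [ 27. 248.] 90
lane scene [425. 301.] [42. 31.] 27
lane scene [318. 299.] [83. 52.] 33
lane scene [196. 255.] [16. 22.] 90
lane scene [508. 324.] [189. 103.] 90
lane scene [375. 241.] [28. 17.] 25
lane scene [477. 199.] [41. 65.] 21
lane scene [346. 186.] [91.  6.] 26
lane scene [345. 138.] [81. 11.] 9
lane scene [453. 102.] [76. 23.] 4
0 top px [149. 254.] scene [308. 132.]
50 top px [150. 228.] scene [325. 135.]
100 top px [152. 203.] scene [342. 138.]
150 top px [153. 177.] scene [361. 141.]
200 top px [154. 151.] scene [380. 144.]
```

```bash
python3 -m crank '[[0,250,-60,0,65],[0,250,-60,0,65],[0,250,-60,0,65],[0,250,-60,0,65],[0,250,-60,0,65],[0,250,-60,0,65],[0,250,-60,0,65],[0,250,-60,0,65]]'
python3 - <<'E'
from ps import *
s=env.read_camera("scene"); t=env.read_camera("top")
for n,c,z in(("top",t,74),("scene",s,74)):
    g=c["img"]; hsv=cv2.cvtColor(g,cv2.COLOR_BGR2HSV); m=((hsv[...,2]>190)&(hsv[...,1]<60)).astype(np.uint8)
    for k in cv2.findContours(m,0,2)[0]:
        if cv2.contourArea(k)>100: r=cv2.minAreaRect(k);print(n,np.round(r[0]),np.round(r[1]),round(r[2]),pt(c,*r[0],z).round())
    d=((hsv[...,2]<75)).astype(np.uint8)
g=t["img"].mean(2); print("tray/lid map (top rows 110-300 step 10, cols 225-375 step 10)")
for r in range(110,300,10): print(r,[int(x) for x in g[r,225:375:10]])
E
```

```text
t: 54.83
eef_pos: [481.6, -266.6, 302.4]
tcp_rot: [3.141, 0.0, -0.107]
ft_force: [0.3, 1.0, 0.7]
opening: 0.686
grip_force: 0.0
top [374. 256.] [21. 21.] 45 [ 395. -147.]
top [183. 200.] [ 4. 80.] 7 [514. 237.]
top [268. 158.] [23. 20.] 90 [600.  61.]
top [154. 194.] [ 33. 122.] 7 [530. 297.]
top [  7. 150.] [14. 43.] 0 [632. 618.]
top [338. 147.] [49. 66.] 5 [621. -84.]
top [270. 120.] [22. 20.] 90 [684.  57.]
top [291.  84.] [11. 27.] 41 [764.  11.]
top [162.  64.] [33. 93.] 90 [820. 291.]
top [308.  13.] [ 26. 247.] 90 [931. -28.]
scene [425. 301.] [40. 31.] 4 [815. -28.]
scene [337. 312.] [40. 51.] 31 [ 694. -128.]
scene [305. 289.] [28. 33.] 37 [ 626. -116.]
scene [196. 254.] [15. 21.] 90 [ 408. -156.]
scene [508. 324.] [189. 103.] 90 [946.   0.]
scene [375. 241.] [28. 17.] 24 [686.  59.]
scene [338. 223.] [27. 16.] 23 [602.  63.]
scene [477. 198.] [36. 63.] 22 [827. 294.]
scene [345. 138.] [79. 10.] 9 [483. 351.]
scene [453. 101.] [76. 20.] 5 [666. 684.]
tray/lid map (top rows 110-300 step 10, cols 225-375 step 10)
110 [159, 159, 160, 156, 220, 220, 157, 156, 157, 156, 155, 158
[... 629 characters left out ...]
, 157, 155, 158, 162, 125, 123, 125, 127, 127, 75, 91, 94, 93, 92]
210 [155, 155, 156, 158, 159, 125, 126, 125, 121, 74, 75, 90, 93, 92, 92]
220 [158, 158, 159, 158, 156, 127, 125, 78, 31, 74, 75, 88, 95, 93, 93]
230 [108, 158, 158, 159, 158, 128, 100, 77, 32, 75, 75, 87, 92, 94, 116]
240 [93, 94, 157, 157, 157, 122, 75, 75, 32, 74, 76, 87, 96, 131, 159]
250 [92, 87, 93, 147, 155, 75, 75, 78, 29, 76, 76, 82, 95, 117, 219]
260 [94, 36, 95, 92, 94, 75, 77, 76, 45, 77, 75, 80, 156, 150, 222]
270 [95, 96, 94, 96, 94, 76, 78, 76, 78, 74, 75, 95, 160, 160, 159]
280 [95, 94, 94, 93, 94, 77, 78, 78, 78, 76, 76, 136, 156, 158, 157]
290 [96, 94, 94, 95, 93, 87, 75, 78, 91, 79, 136, 156, 157, 160, 162]
```

```bash
python3 -c "
from cell import env
print(env.job_done())"
```

```text
the job is handed in; nothing more can be done
None
```

I handed the job in at about 55 s: old1 and old2 stand in the tray, the pin is in the dish, the lid lies flat on the bench handle up, and all three new kits stand in the lane behind old3. The final camera check matched this and the dropper and jar were not tipped; the tray looked knocked about 15 mm aside, with both kits still in it, and the hand-in returned no verdict.

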